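# Turn port covers over in the flipper jig and send the pallet out

### The job

With the flipper still down and locked, slide the white pallet along its channel without lifting it, fully home against the end stop beside the flipper, and seat every loose port cover bright face up in the flipper's pockets. Then pull the locking toggle's bat out and throw it over to release the flipper, swing the flipper right over so that the covers drop face down into the pallet's nests, and swing it back down. Finally lock the flipper again with the toggle (bat sprung back in) and slide the pallet, with all covers seated face down in it, back along the channel until its black line meets the out mark on the rail (the black line further from the stop); leave the other things on the bench alone.

Things in the scene. Friction and masses are not known exactly. Their poses are not given: they have to be found in the camera images.
- jig: grey turnover jig, fixed for the run. Origin on the bench (z 0) under the middle of the flipper's hinge line; x away from the robot, y along hinge and channel. 'Jig' coordinates are mm in this frame. Base plate 12 thick, near side x -80 to 0, y -84 to 178 (under flipper and toggle), far side x 0 to 96, y -93 to 240 (channel).
- home_mark (a point): where the pallet's origin lies when home, jig (44, 0, 12). The channel runs along jig y between steel rails (tops z 30, inner faces x 2.5 and 85.5) from the end stop (face at y -79, top z 36) to its open end at y 239; do not push the pallet off that end.
- flipper_hinge (a point): fixed in the flipper, an aluminium plate 70 x 162 x 16 mm with three pockets. The point is at mid hinge axis, jig (0, 0, 52), axes as the jig's when down; then it covers x -78 to -8, y -81 to 81 and its top face is level with the axis (z 0). Pockets 57 (x) x 40 (y) at the floor, 10 deep, at x -42.5, y -50, 0, 50, walls 10 between; the hinge-side wall slopes.
- flipper (a joint): flipper angle, rad: 0 = down on the near side, 3.14 = right over on the home pallet; it turns about +y. The covers tip out just past upright. Stiff hinge (friction 0.22 N m) that nearly holds where left; lifting it loaded by the handle takes about 8 N. While locked, the toggle's tongue blocks it but for about 0.1 rad of play.
- flipper_handle (a point): middle of the flipper's handle: black round bar 14 mm in diameter along the hinge direction, out of the flipper's -y end (flipper y -138 to -82), 68 mm from the hinge axis: flipper (-68, -112, 0), level with the axis when down. Pinched from above across x, the bar can turn between the fingers through the whole swing.
- lock (a joint): swing of the locking toggle, rad: 0 = locked (bat leans 0.45 from vertical towards jig -y, tongue over the flipper's ear), 0.9 = released (leans 0.45 towards +y). Stays where left. Pivot along jig x at jig (-40, 138, 56.5), on a housing with steel gate teeth beside the bat up to z 83 (11 to 16 mm either side in x).
- bat (a joint): how far the toggle's bat is pulled out along its own length, m: 0 = sprung in, 0.010 = fully out; spring 2.5 N at 0, 5 N at 0.010. With the bat in, the gate teeth stop it from swinging across (0.15 rad of play); it must stay out by 0.008 or more until it has swung across.
- bat_knob (a point): point on the axis of the bat's black grip, 48 mm from the pivot when in. The grip is 12 (jig x) x 16 x 30 mm, 30 to 60 mm from the pivot along the bat. It swings in the jig's y-z plane: pinch it across jig x; it may turn between the fingers.
- pallet: loose white plastic pallet 80 (x) x 158 (y) x 38 (z) mm, 0.35 to 0.6 kg, in the channel with 1.5 mm play each side. Origin at the centre of its underside, axes as the jig's. Nests 62 (x) x 44 (y), 15 deep (floor 23 above the underside), at x -1, y -50, 0, 50. A seated face-down cover has its own origin 39 above the pallet's, 1 proud of its top. Black line on the rim at y 0.
- pallet_post (a point): top centre of the pallet's steel handle post, 16 x 16 mm, at the pallet's +y end: pallet (21, 96, 83). It rises 45 mm above the pallet's top face.
- out_mark (a point): where the pallet's origin must finally be, beside the black out mark (6 mm line) on the outer rail; a second such line marks home, jig (44, 115, 12).
- cover0: loose port cover, a dark painted block 50 (x) x 34 (y) x 16 (z) mm, 80 g, grip it across its 50 mm length. Origin at the centre of its plain dark underside, z out of its bright machined face (bore and four bolt holes), so 'face up' = z up. All covers are alike and any may go in any pocket; starts face up on the bench; may be absent.
- cover1: loose port cover, a dark painted block 50 (x) x 34 (y) x 16 (z) mm, 80 g, grip it across its 50 mm length. Origin at the centre of its plain dark underside, z out of its bright machined face (bore and four bolt holes), so 'face up' = z up. All covers are alike and any may go in any pocket; starts face up on the bench; may be absent.
- cover2: loose port cover, a dark painted block 50 (x) x 34 (y) x 16 (z) mm, 80 g, grip it across its 50 mm length. Origin at the centre of its plain dark underside, z out of its bright machined face (bore and four bolt holes), so 'face up' = z up. All covers are alike and any may go in any pocket; starts face up on the bench; may be absent.
- fitting: bystander: brass pipe fitting, 26 mm across, 32 mm tall, origin under its centre.
- wrench: bystander: steel wrench on the right of the bench, origin under its middle.
- screwdriver: bystander: green-handled screwdriver beyond the jig, origin under its middle.
There are look-alikes about, which are no part of the job. Leave any green or orange look-alike of the cover1 alone.

How it is judged (in metres and radians):
On the way, in this order (a step that is already met when the one before it is completed fails the run):
1. flipper down and locked, pallet home against the end stop, every cover seated face up in a flipper pocket (value of joint flipper below 0.12 rad and value of joint lock below 0.3 rad and y of pallet in the frame of jig below 0.005 m and z of each of cover0, cover1, cover2 in the frame of flipper_hinge below -0.0065 m and x of cover0 in the frame of flipper_hinge between -0.05 and -0.034 m and y of cover0 in the frame of flipper_hinge between -0.06 and 0.06 m and angle between each of cover0, cover1, cover2's own z axis and vertical below 0.12 rad and x of cover1 in the frame of flipper_hinge between -0.05 and -0.034 m and y of cover1 in the frame of flipper_hinge between -0.06 and 0.06 m and x of cover2 in the frame of flipper_hinge between -0.05 and -0.034 m and y of cover2 in the frame of flipper_hinge between -0.06 and 0.06 m), for 0.2 s.
2. toggle thrown to released (value of joint lock above 0.65 rad), for 0.1 s.
3. flipper swung right over (value of joint flipper above 2.95 rad), for 0.1 s.
4. flipper back down, every cover face down in a nest of the pallet (value of joint flipper below 0.12 rad and z of each of cover0, cover1, cover2 in the frame of pallet below 0.042 m and x of cover0 in the frame of pallet between -0.015 and 0.009 m and y of cover0 in the frame of pallet between -0.062 and 0.062 m and angle between each of cover0, cover1, cover2's own z axis and vertical above 3.04 rad and x of cover1 in the frame of pallet between -0.015 and 0.009 m and y of cover1 in the frame of pallet between -0.062 and 0.062 m and x of cover2 in the frame of pallet between -0.015 and 0.009 m and y of cover2 in the frame of pallet between -0.062 and 0.062 m), for 0.2 s.
At the end, for the whole second after the job is handed in: Flipper down (under 0.12 rad), toggle locked (under 0.25 rad) with the bat in (under 3 mm), pallet flat in the channel within 10 mm of the out mark, every cover flat on a nest floor of the pallet face down (within 0.1 rad, underside less than 42 mm above the pallet's underside), all at rest (all of step 4 and value of joint lock below 0.25 rad and value of joint bat below 0.003 m and y of pallet in the frame of out_mark between -0.01 and 0.01 m and z of pallet in the frame of jig below 0.015 m and linear speed of each of pallet, cover0, cover1, cover2 below 0.02 m/s); the robot touches nothing.
It fails at once if pallet lifted 12 mm or tipped (z of pallet in the frame of jig above 0.024 m or angle between pallet's own z axis and vertical above 0.15 rad).
It fails at once if a bystander pushed more than 50 mm (distance of any of fitting, wrench, screwdriver from where it was at the start of the episode above 0.05 m).
Of cover0, cover1, cover2 only 2 to 3 are there at a start; the rules pass over those that are not, and their reading is None.
At some moment in a run one of cover0, cover1, cover2 may be knocked a few centimetres aside while the robot is not near it.
It also fails if it takes over 210 s, if anything falls off the work surface, if the arm or the gripper's body presses on something with over 40 N, if the wrist force passes 120 N, or if a joint passes its speed limit or range.

### The arm

A 6-joint arm with a two-finger parallel gripper is mounted at the origin on the work surface. World frame = base frame: x ahead of the robot, y to its left, z up, the work surface at z = 0. Lengths are in mm, angles in rad, forces in N, time in s.
With the tool pointing down it reaches from about 350 to 975 mm from the base axis. Payload 7.1 kg.
Tool frame: the origin (TCP) lies at the very end of the fingers, on their centre line; the grasp point (between the pads) lies ctrl.hold_point_z behind it (ctrl.hold_point_z is the distance from the TCP to the grasp point, in mm); z points along the fingers, y is the line along which they close (so a half turn about z gives the same grasp; the last joint's range is limited). The gripper opens to 88 mm and grips with 3 to 60 N. Pads are 20 mm wide; open, the fingers measure 115 mm over their backs; the gripper's body (75 mm by 178 mm) begins 61 mm behind the grasp point.
Start: joints at [-1.277, 0.423, 1.63, -0, 1.089, -0.019], TCP at [192.345, -594.65, 222.675] pointing down, gripper open.
Joint ranges: [-3, 3], [-0.9, 2.11], [0.09, 2.58], [-1.31, 4.45], [0.11, 2.69], [-2.54, 2.54]. Speed limits (rad/s): [2.39, 2.39, 3.01, 3.14, 3.14, 3.14].

### API

Orientations are given as a rotation vector (axis times angle).
In Python, from workcell import ctrl gives the robot as it stands. The module is installed in compiled form; this text tells all that it offers.
- The arm moves only by the shell command python3 -m creep 'ROWS'. ROWS is JSON, a list of rows, each an object with "translation": the shift along the tool's x, y, z in mm, a list of three; "angular": the turn, a rotation vector about the tool's x, y, z in rad, a list of three; "jaw": the opening, from 0 (shut) to 1 (fully open). A call has exactly 8 rows; each row is the pose to reach, as a shift and turn from the pose commanded when the call began, along the tool's axes at that moment; what a row does not reach only later rows make up. A row lasts 1/8 s, in which the tool goes at most 62.5 mm and 10.7 degrees, less where a joint would pass 70% of its speed; a pose out of reach is approached as far as the arm can. A call with a gripper value outside its range is refused whole. The fingers move at their own pace and stop on an object; the grip force is fixed at half the most. Time passes only in rows, so rows that repeat a pose let the fingers close, or fill a call up. It gives the time, the measured TCP pose, the force, the opening and the grip force at its end, in the units of the state.
- ctrl.get_obs(): the state, without advancing time (a new reading comes with each control period).
- ctrl.get_image(name): name is "scene" or "top"; returns the picture (400x640x3 uint8, red, green, blue); there is no depth.
- ctrl.camera_info(name): a dict with "camera_matrix" (3x3 intrinsics, pixels), "world_from_camera" (4x4, takes a point from camera to world coordinates). Camera axes: x right, y up, looking along -z (the intrinsics and any distortion apply to the point x, -y, -z); pixel columns grow to the right and rows downward; lengths in mm; the calibration is good to about 2 mm. A picture is of the moment at which its call begins. camera_info takes no time and is no camera call.
- ctrl.close_job(): hands the job in; it is judged then, once.
Trained networks look in the newest picture that a camera, given by its name, has taken for a name from the list of things; names that differ only in an ending like _2 or _b are one class to them, and where a whole thing is asked for, a point or a joint stands for the part that bears it (a point fixed in the world has none). Each returns a list of dicts, best first, with "score" (0 to 1); they miss things now and then, are a little off and sometimes report something else, mostly with a low value. They report only what shows in the picture. A call takes as long as a camera call. They do not tell look-alikes from the thing itself.
- ctrl.look_for(camera, label): "rect" ([left, top, right, bottom] in pixels, round what is visible of it).
The state is a dict: "t": time; "qpos": joint angles; "qvel": joint speeds; "joint_torque": joint torques, N m; "ee_pos": TCP position; "orientation": TCP orientation; "ft_force": force on the tool from outside, world axes, zero at the start; "moment": the same for the moment, N m; "width": finger opening in mm; "grasp_force": force on a finger pad.
Only numpy, scipy, OpenCV 4.12 (cv2) and the standard library are available. Lean on these libraries where they do the work, as an engineer would, in place of code of your own. Each camera call takes 0.05 s, during which the arm holds its last target. There are 200 camera calls.

## Working session

There is one attempt and no reset: what is moved stays moved. The work goes in short steps, Python scripts to look and compute and a shell command to move; the robot and the scene stay as the last step left them, time stands still between calls to the robot, and variables do not carry over. Pictures are saved under pics/ and viewed, at most 14 in all, crops included, and the job is handed in when it is done.

```bash
mkdir -p pics; python3 - <<'E'
from workcell import ctrl
import cv2,numpy as np
o=ctrl.get_obs();print({k:np.round(v,3).tolist() for k,v in o.items()},ctrl.hold_point_z)
for c in("scene","top"):
    cv2.imwrite(f"pics/{c}0.png",ctrl.get_image(c)[:,:,::-1])
    i=ctrl.camera_info(c);print(c,np.round(i["camera_matrix"],1).tolist(),np.round(i["world_from_camera"],3).tolist(),[k for k in i])
    for l in("jig","cover0","pallet_post","pallet","bat_knob","flipper_handle"):
        print(l,[(np.round(d["rect"]).tolist(),round(d["score"],2)) for d in ctrl.look_for(c,l)][:6])
E
```

```text
{'t': 0.0, 'qpos': [-1.277, 0.424, 1.631, -0.0, 1.089, -0.019], 'qvel': [-0.001, 0.0, -0.0, -0.001, 0.0, 0.001], 'joint_torque': [0.0, -54.462, -27.367, 0.064, 0.023, -0.0], 'ee_pos': [192.181, -594.127, 221.893], 'orientation': [-3.102, -0.489, 0.0], 'ft_force': [0.564, 0.383, 0.71], 'moment': [0.066, -0.02, 0.033], 'grasp_force': 0.0, 'width': 88.029} 18.700000000000003
scene [[456.3, 0.0, 314.8], [0.0, 456.3, 197.7], [0.0, 0.0, 1.0]] [[0.068, -0.834, 0.548, 1196.541], [0.998, 0.056, -0.039, -128.779], [0.002, 0.549, 0.836, 1072.292], [0.0, 0.0, 0.0, 1.0]] ['camera_matrix', 'world_from_camera']
jig []
cover0 [([228.0, 223.0, 252.0, 246.0], 0.65), ([263.0, 184.0, 282.0, 192.0], 0.62), ([234.0, 178.0, 250.0, 198.0], 0.59), ([248.0, 152.0, 261.0, 167.0], 0.49)]
pallet_post [([363.0, 192.0, 439.0, 223.0], 0.86)]
pallet [([363.0, 196.0, 438.0, 227.0], 0.81)]
bat_knob [([384.0, 165.0, 391.0, 173.0], 0.37)]
flipper_handle [([295.0, 167.0, 383.0, 192.0], 0.73), ([384.0, 167.0, 393.0, 182.0], 0.56), ([231.0, 182.0, 251.0, 198.0], 0.23)]
top [[510.8, 0.0, 315.1], [0.0, 510.8, 195.8], [0.0, 0.0, 1.0]] [[-0.017, 0.984, -0.176, 279.724], [-1.0, -0.021, -0.016, -107.838], [-0.019, 0.176, 0.984, 1655.705], [0.0, 0.0, 0.0, 1.0]] ['camera_matrix', 'world_from_camera']
jig [([220.0, 182.0, 334.0, 239.0], 0.68), ([256.0, 214.0, 336.0, 242.0], 0.27)]
cover0 [([402.0, 231.0, 416.0, 246.0], 0.74), ([363.0, 254.0, 375.0, 273.0], 0.63), ([370.0, 222.0, 390.0, 240.0], 0.61), ([348.0, 229.0, 361.0, 240.0], 0.56), ([370.0, 179.0, 386.0, 196.0], 0.49)]
pallet_post [([217.0, 185.0, 280.0, 211.0], 0.65)]
pallet [([255.0, 215.0, 332.0, 241.0], 0.74), ([216.0, 183.0, 279.0, 214.0], 0.59)]
bat_knob []
flipper_handle [([258.0, 212.0, 334.0, 240.0], 0.83), ([432.0, 195.0, 469.0, 243.0], 0.44)]
```

View pics/scene0.png

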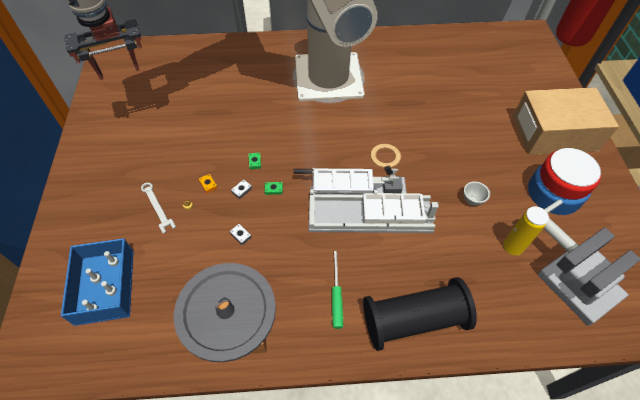

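View pics/top0.png

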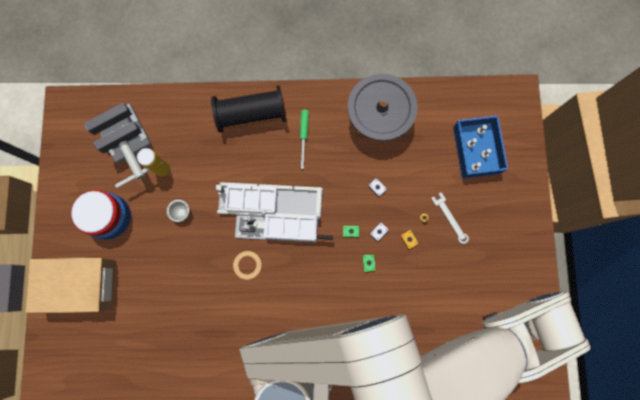

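The scene view shows bright covers at scene (242,188) and (241,234), which are top (379,232) and (377,187). Greens at top (351,231) and (369,263) and the orange one at top (409,239) are look-alikes. Next is one enlarged crop to confirm, plus the jig.

```bash
python3 - <<'E'
import cv2,numpy as np
s=cv2.imread("pics/scene0.png");t=cv2.imread("pics/top0.png")
a=cv2.resize(s[145:250,180:445],(795,315),interpolation=cv2.INTER_CUBIC)
b=cv2.resize(t[172:267,205:425],(660,285),interpolation=cv2.INTER_CUBIC)
b=cv2.copyMakeBorder(b,0,0,0,135,0)
cv2.imwrite("pics/c1.png",np.vstack([a,b]))
E
```

```text
(no output)
```

View pics/c1.png

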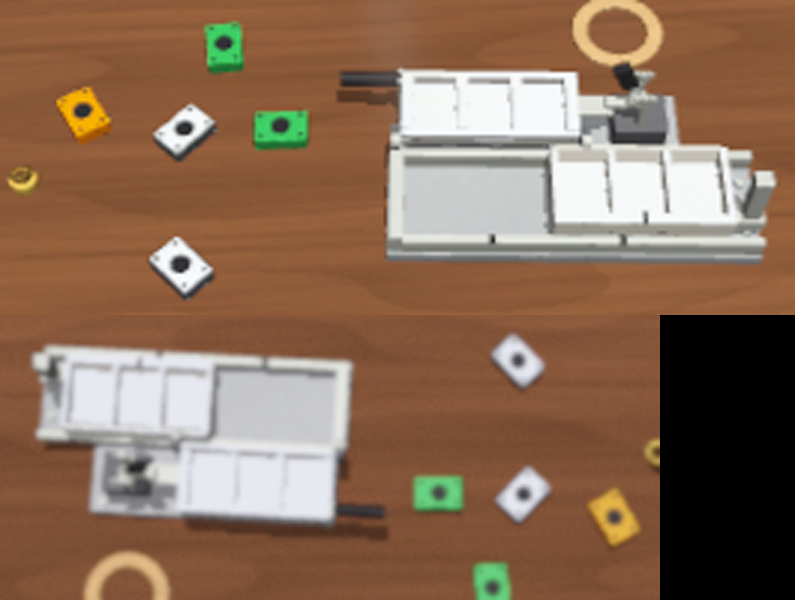

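The two white covers match the description (bright faces, bore and four bolt holes) and there is no third. Next I fit the jig pose and locate the covers.

```bash
cat > h.py <<'E'
import cv2,numpy as np
from workcell import ctrl
from scipy.optimize import least_squares
from scipy.spatial.transform import Rotation as R
C={c:(np.array(ctrl.camera_info(c)["camera_matrix"]),np.linalg.inv(np.array(ctrl.camera_info(c)["world_from_camera"]))) for c in("scene","top")}
def proj(c,P):
    K,T=C[c];p=np.atleast_2d(P)@T[:3,:3].T+T[:3,3]
    q=np.c_[p[:,0],-p[:,1],-p[:,2]]@K.T
    return q[:,:2]/q[:,2:]
def ray(c,uv,z):
    K,T=C[c];d=np.linalg.inv(K)@[uv[0],uv[1],1];d=T[:3,:3].T@(d*[1,-1,-1])
    o=-T[:3,:3].T@T[:3,3];return o+d*(z-o[2])/d[2]
def j2w(p,P):
    P=np.atleast_2d(P).astype(float);c,s=np.cos(p[2]),np.sin(p[2])
    return np.c_[p[0]+c*P[:,0]-s*P[:,1],p[1]+s*P[:,0]+c*P[:,1],P[:,2]]
def covers(c,win):
    im=ctrl.get_image(c);cv2.imwrite("pics/last_%s.png"%c,im[:,:,::-1])
    hsv=cv2.cvtColor(im,cv2.COLOR_RGB2HSV)
    m=((hsv[...,1]<70)&(hsv[...,2]>130)).astype(np.uint8)
    u0,v0,u1,v1=win;k=np.zeros_like(m);k[v0:v1,u0:u1]=m[v0:v1,u0:u1]
    out=[]
    for ct in cv2.findContours(k,cv2.RETR_EXTERNAL,cv2.CHAIN_APPROX_NONE)[0]:
        if cv2.contourArea(ct)<40: continue
        w=np.array([ray(c,p[0],16)[:2] for p in ct],np.float32)
        r=cv2.minAreaRect(w);b=cv2.boxPoints(r);e=b[1]-b[0],b[2]-b[1];l=max(e,key=np.linalg.norm)
        out.append((np.round(r[0],1).tolist(),np.round(sorted(r[1]),1).tolist(),round(float(np.degrees(np.arctan2(l[1],l[0]))%180),1)))
    return out
E
python3 - <<'E'
from h import *
S=[((313.3,168.3),(-78,-81,52)),((372.7,169.3),(-78,81,52)),((293.7,171.7),(-68,-138,52)),((344,224.7),(91,0,30)),((387.7,225),(91,115,30)),((309.3,231.7),(96,-93,0)),((434,232),(96,240,0))]
T=[((293.3,187.7),(91,0,30)),((258.3,184.7),(91,115,30)),((322.3,187.3),(96,-93,12)),((333,237.3),(-68,-138,52)),((317,241),(-78,-81,52)),((266.3,238.7),(-78,81,52))]
def f(p):return np.r_[tuple((proj(c,j2w(p,np.array([x[1] for x in L])))-np.array([x[0] for x in L])).ravel() for c,L in(("scene",S),("top",T)))]
r=least_squares(f,[600,0,0],loss="soft_l1");print(r.x.round(4),f(r.x).reshape(-1,2).round(1).tolist())
p=r.x;np.save("jig.npy",p)
def inv(w):
    c,s=np.cos(p[2]),np.sin(p[2]);d=w-np.r_[p[:2],0];return [c*d[0]+s*d[1],-s*d[0]+c*d[1],w[2]]
print("pallet line",inv(ray("scene",(395.3,217.3),50)),"post",inv(ray("scene",(434.7,204.3),95)))
print(covers("scene",(225,170,262,250)));print(covers("top",(362,175,395,245)))
E
```

```text
[ 5.117606e+02 -2.800100e+00 -7.060000e-02] [[-0.0, -0.3], [-1.5, -1.1], [-0.9, -0.9], [-0.2, -0.2], [-0.2, -0.3], [-0.8, -0.1], [-1.3, 0.0], [-0.6, -1.1], [-0.9, 0.2], [-0.9, 0.2], [-0.1, -0.4], [-2.3, -1.8], [-3.0, -2.2]]
pallet line [np.float64(80.32296149873248), np.float64(133.6038534390816), np.float64(50.0)] post [np.float64(68.41212365101595), np.float64(228.09751723283162), np.float64(95.0)]
[([600.9, -283.8], [34.3, 50.2], 40.5), ([455.3, -283.8], [34.7, 50.3], 134.5)]
[([453.9, -284.7], [36.1, 55.1], 133.5), ([600.6, -284.8], [37.6, 53.4], 42.7)]
```

```bash
python3 - <<'E'
from h import *
p0=np.load("jig.npy")
segs=[]
def poly(P,cl=True):
    P=np.array(P,float)
    for a,b in zip(P,np.roll(P,-1,0) if cl else P[1:]):
        n=int(np.linalg.norm(b-a)/3)+2;segs.append(a+(b-a)*np.linspace(0,1,n)[:,None])
poly([(-78,-81,52),(-78,81,52),(-8,81,52),(-8,-81,52)])
poly([(-8,-81,52),(-78,-81,52),(-78,-81,36)],0)
poly([(96,240,0),(96,-93,0)],0);poly([(85.5,-79,30),(85.5,40,30)],0)
poly([(-75,-138,52),(-75,-82,52)],0);poly([(-61,-138,52),(-61,-82,52)],0)
P=np.vstack(segs)
D={}
for c in C:
    im=cv2.imread("pics/last_%s.png"%c);g=cv2.resize(im,None,fx=4,fy=4,interpolation=cv2.INTER_CUBIC)
    e=np.max([cv2.Canny(cv2.GaussianBlur(g[...,k],(0,0),2.5),15,40) for k in range(3)],0)
    D[c]=cv2.distanceTransform(255-e,cv2.DIST_L2,5)/4
def f(p,cams):
    out=[]
    for c in cams:
        q=(proj(c,j2w(p,P))+.5)*4-.5
        out.append(cv2.remap(D[c],q[:,0].astype(np.float32)[None],q[:,1].astype(np.float32)[None],cv2.INTER_LINEAR)[0])
    return np.concatenate(out)
for cams in(("scene",),("top",),("scene","top")):
    best=min((least_squares(f,p0+[a,b,c],loss="cauchy",f_scale=.5,diff_step=1e-4,args=(cams,)) for a in(-4,0,4) for b in(-4,0,4) for c in(-.01,0,.01)),key=lambda r:r.cost)
    print(cams,best.x.round(4),round(best.cost,2),np.median(best.fun).round(2))
p=best.x;np.save("jig2.npy",p)
pics=[]
for c,w in(("scene",(285,155,450,240)),("top",(205,175,345,250))):
    u0,v0,u1,v1=w;im=cv2.imread("pics/last_%s.png"%c)[v0:v1,u0:u1];k=4.7
    im=cv2.resize(im,None,fx=k,fy=k,interpolation=cv2.INTER_CUBIC)
    pk=[]
    for y in(-50,0,50): segs.append(np.array([[-42.5,y,42]]))
    for q in(proj(c,j2w(p,np.vstack(segs)))+.5-[u0,v0])*k: cv2.circle(im,tuple(int(v) for v in q),1,(0,0,255),-1)
    pics.append(im[:300])
W=780;cv2.imwrite("pics/ov.png",np.vstack([cv2.copyMakeBorder(i,0,0,0,max(0,W-i.shape[1]),0)[:,:W] for i in pics]))
E
```

```text
('scene',) [ 5.126715e+02 -2.928200e+00 -7.270000e-02] 21.95 0.24
('top',) [ 5.084477e+02 -3.015400e+00 -4.690000e-02] 39.77 0.39
('scene', 'top') [ 5.121406e+02 -4.199300e+00 -8.240000e-02] 71.83 0.42
```

View pics/ov.png

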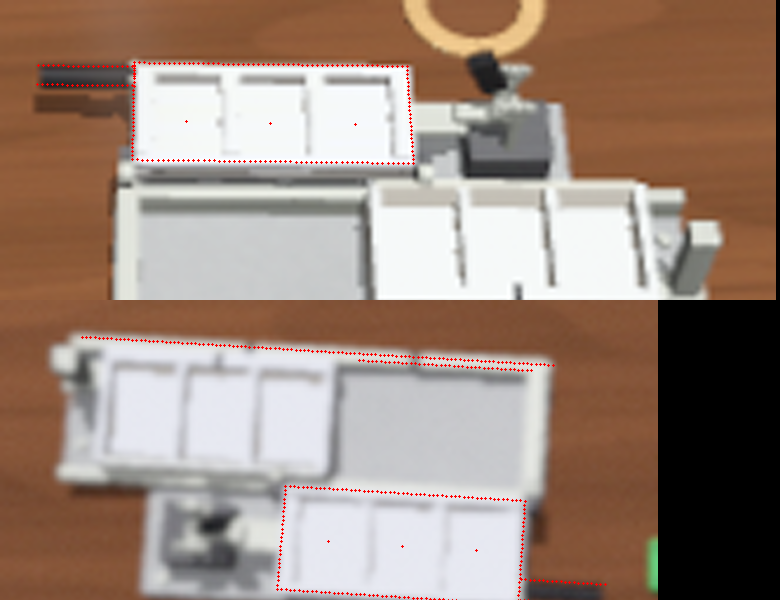

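```bash
cat >> h.py <<'E'
J=np.array([512.6,-3.0,-0.0725])
def W(x,y,z): return j2w(J,[(x,y,z)])[0]
def down(th): return np.c_[[-np.sin(th),np.cos(th),0],[np.cos(th),np.sin(th),0],[0,0,-1]]
import json
def load(): d=json.load(open("cmd.json"));return np.array(d[0]),R.from_rotvec(d[1])
def plan(targets,save=True):
    """targets: (xyz world, theta of tool y) -> tool-frame shifts, chained from the commanded pose"""
    p,r=load()
    for t,th in targets:
        tr=np.round(r.inv().apply(np.array(t)-p),1);an=np.round((r.inv()*R.from_matrix(down(th))).as_rotvec(),3)
        print(tr.tolist(),an.tolist());p=p+r.apply(tr);r=r*R.from_rotvec(an)
    if save: json.dump([p.tolist(),r.as_rotvec().tolist()],open("cmd.json","w"))
def chk():
    o=ctrl.get_obs();p,r=load();print(round(o["t"],2),"err",np.round(np.array(o["ee_pos"])-p,1),"rot",np.round((r.inv()*R.from_rotvec(o["orientation"])).as_rotvec(),3),"F",np.round(o["ft_force"],1),"w",round(o["width"],1),"g",round(o["grasp_force"],1))
E
python3 - <<'E'
from h import *
r=R.from_rotvec([-3.102,-.489,0]).as_matrix();print(r.round(3).tolist())
th=np.arctan2(r[1,1],r[0,1])
json.dump([[192.3,-594.6,222.7],R.from_matrix(down(th)).as_rotvec().tolist()],open("cmd.json","w"))
a=np.radians(-46);t=J[2]
plan([((454.8,-284.2,110),a),((454.8,-284.2,10.5),a),((454.8,-284.2,120),a),(W(-42.5,0,120),t),(W(-42.5,0,54),t)],False)
E
```

```text
[[0.952, 0.308, -0.0], [0.308, -0.952, 0.001], [0.0, -0.001, -1.0]]
[345.3, -214.6, 112.7] [0.0, 0.0, -0.455]
[-0.0, -0.0, 99.5] [0.0, 0.0, -0.0]
[-0.0, -0.0, -109.5] [0.0, 0.0, -0.0]
[208.5, -193.8, -0.0] [0.0, 0.0, -0.731]
[0.0, -0.1, 66.0] [0.0, 0.0, 0.0]
```

```bash
python3 -m creep '[{"translation":[345.3,-214.6,112.7],"angular":[0,0,-0.455],"jaw":1},{"translation":[345.3,-214.6,112.7],"angular":[0,0,-0.455],"jaw":1},{"translation":[345.3,-214.6,112.7],"angular":[0,0,-0.455],"jaw":1},{"translation":[345.3,-214.6,112.7],"angular":[0,0,-0.455],"jaw":1},{"translation":[345.3,-214.6,112.7],"angular":[0,0,-0.455],"jaw":1},{"translation":[345.3,-214.6,112.7],"angular":[0,0,-0.455],"jaw":1},{"translation":[345.3,-214.6,112.7],"angular":[0,0,-0.455],"jaw":1},{"translation":[345.3,-214.6,112.7],"angular":[0,0,-0.455],"jaw":1}]'
python3 - <<'E'
from h import *
a=np.radians(-46)
plan([((454.8,-284.2,110),a)]);chk()
print(covers("scene",(225,170,262,250)));print(covers("top",(362,175,395,245)))
E
```

```text
t: 1.8
ee_pos: [456.0, -281.8, 109.2]
orientation: [-2.909, -1.183, 0.001]
ft_force: [0.5, -0.4, 0.7]
width: 87.7
grasp_force: 0.0
[345.3, -214.6, 112.7] [0.0, 0.0, -0.455]
1.8 err [ 1.2  2.4 -0.8] rot [ 0.001 -0.    -0.004] F [ 0.5 -0.4  0.7] w 87.7 g 0.0
[([600.5, -283.5], [34.3, 49.9], 41.8), ([455.1, -283.7], [34.8, 49.6], 133.9)]
[([519.4, -284.1], [103.1, 217.1], 177.5)]
```

```bash
python3 -m creep '[{"translation":[0,0,30],"angular":[0,0,0],"jaw":1},{"translation":[0,0,60],"angular":[0,0,0],"jaw":1},{"translation":[0,0,60],"angular":[0,0,0],"jaw":1},{"translation":[0,0,60],"angular":[0,0,0],"jaw":1},{"translation":[0,0,60],"angular":[0,0,0],"jaw":1},{"translation":[0,0,60],"angular":[0,0,0],"jaw":1},{"translation":[0,0,60],"angular":[0,0,0],"jaw":1},{"translation":[0,0,60],"angular":[0,0,0],"jaw":1}]'
python3 - <<'E'
from h import *
a=np.radians(-46)
p,r=load();p=p-[0,0,60];json.dump([p.tolist(),r.as_rotvec().tolist()],open("cmd.json","w"))
chk();o=ctrl.get_obs();print(np.round(o["ee_pos"],2),np.round(o["qpos"],4))
E
```

```text
t: 2.9
ee_pos: [455.0, -284.2, 50.2]
orientation: [2.913, 1.177, 0.0]
ft_force: [-0.0, -0.1, 0.6]
width: 87.8
grasp_force: 0.0
2.9 err [0.1 0.  0.2] rot [-0.  0. -0.] F [-0.  -0.1  0.6] w 87.8 g 0.0
[ 454.96 -284.18   50.18] [-0.5805  0.5594  1.9191  0.      0.6628  0.2223]
```

```bash
python3 -m creep '[{"translation":[0,0,25],"angular":[0,0,0],"jaw":1},{"translation":[0,0,39.5],"angular":[0,0,0],"jaw":1},{"translation":[0,0,39.5],"angular":[0,0,0],"jaw":1},{"translation":[0,0,39.5],"angular":[0,0,0],"jaw":0},{"translation":[0,0,39.5],"angular":[0,0,0],"jaw":0},{"translation":[0,0,39.5],"angular":[0,0,0],"jaw":0},{"translation":[0,0,39.5],"angular":[0,0,0],"jaw":0},{"translation":[0,0,39.5],"angular":[0,0,0],"jaw":0}]'
python3 - <<'E'
from h import *
a=np.radians(-46)
plan([((454.8,-284.2,10.5),a)]);chk()
t=J[2];plan([((454.8,-284.2,120),a),(W(-42.5,0,120),t),(W(-42.5,0,65),t)],False)
E
```

```text
t: 3.9
ee_pos: [455.0, -284.3, 10.8]
orientation: [2.913, 1.176, 0.0]
ft_force: [-0.6, -0.1, 2.9]
width: 49.4
grasp_force: 30.0
[-0.0, -0.0, 39.5] [0.0, 0.0, -0.0]
3.9 err [ 0.2 -0.1  0.3] rot [-0.  0. -0.] F [-0.6 -0.1  2.9] w 49.4 g 30.0
[-0.0, -0.0, -109.5] [0.0, 0.0, -0.0]
[208.5, -193.8, -0.0] [0.0, 0.0, -0.731]
[0.0, -0.1, 55.0] [-0.0, 0.0, 0.0]
```

```bash
python3 -m creep '[{"translation":[0,0,-55],"angular":[0,0,0],"jaw":0},{"translation":[0,0,-109.5],"angular":[0,0,0],"jaw":0},{"translation":[30,-30,-109.5],"angular":[0,0,-0.1],"jaw":0},{"translation":[70,-65,-109.5],"angular":[0,0,-0.25],"jaw":0},{"translation":[110,-105,-109.5],"angular":[0,0,-0.4],"jaw":0},{"translation":[150,-145,-109.5],"angular":[0,0,-0.55],"jaw":0},{"translation":[180,-175,-109.5],"angular":[0,0,-0.7],"jaw":0},{"translation":[208.5,-193.8,-109.5],"angular":[0,0,-0.731],"jaw":0}]'
python3 -m creep '[{"translation":[0,0,20],"angular":[0,0,0],"jaw":0},{"translation":[0,0,40],"angular":[0,0,0],"jaw":0},{"translation":[0,0,50],"angular":[0,0,0],"jaw":0},{"translation":[0,0,50],"angular":[0,0,0],"jaw":0},{"translation":[0,0,50],"angular":[0,0,0],"jaw":0},{"translation":[0,0,50],"angular":[0,0,0],"jaw":0},{"translation":[0,0,50],"angular":[0,0,0],"jaw":0},{"translation":[0,0,50],"angular":[0,0,0],"jaw":0}]'
python3 - <<'E'
from h import *
t=J[2];a=np.radians(-46)
plan([((454.8,-284.2,120),a),(W(-42.5,0,120),t),(W(-42.5,0,70),t)]);chk()
s=ctrl.get_image("scene")[:,:,::-1];b=ctrl.get_image("top")[:,:,::-1]
cv2.imwrite("pics/p1.png",np.vstack([cv2.resize(s[140:240,285:450],(660,400)),cv2.resize(b[190:250,240:345],(660,200),interpolation=2)]))
E
```

```text
t: 4.9
ee_pos: [469.5, 1.8, 120.0]
orientation: [-2.296, -2.144, 0.001]
ft_force: [1.4, -0.8, -0.5]
width: 49.4
grasp_force: 30.0
t: 5.9
ee_pos: [470.4, 0.0, 70.2]
orientation: [2.3, 2.14, 0.001]
ft_force: [-0.2, -0.9, -1.5]
width: 49.6
grasp_force: 30.0
[-0.0, -0.0, -109.5] [0.0, 0.0, -0.0]
[208.5, -193.8, -0.0] [0.0, 0.0, -0.731]
[0.0, -0.1, 50.0] [-0.0, 0.0, 0.0]
5.9 err [ 0.3 -0.1  0.2] rot [-0.001  0.    -0.   ] F [-0.2 -0.9 -1.5] w 49.6 g 30.0
```

View pics/p1.png

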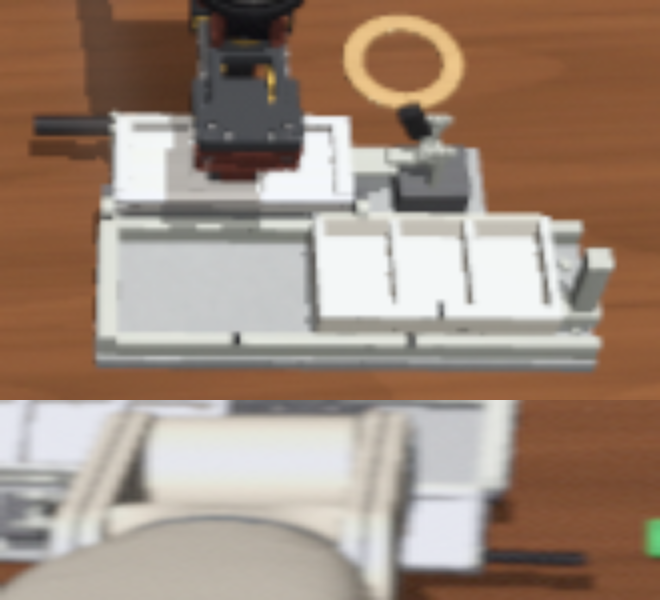

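The gripper hides the pocket, so I'll descend by force and look after releasing.

```bash
python3 -m creep '[{"translation":[0,0,3],"angular":[0,0,0],"jaw":0},{"translation":[0,0,6],"angular":[0,0,0],"jaw":0},{"translation":[0,0,9],"angular":[0,0,0],"jaw":0},{"translation":[0,0,12],"angular":[0,0,0],"jaw":0},{"translation":[0,0,14],"angular":[0,0,0],"jaw":0},{"translation":[0,0,15.5],"angular":[0,0,0],"jaw":0},{"translation":[0,0,15.5],"angular":[0,0,0],"jaw":0},{"translation":[0,0,15.5],"angular":[0,0,0],"jaw":0}]'
```

```text
t: 7.0
ee_pos: [470.3, 0.0, 54.5]
orientation: [2.3, 2.14, 0.0]
ft_force: [-0.4, 0.2, -1.9]
width: 49.5
grasp_force: 30.0
```

No contact, so it is in the pocket. Release, rise and look.

```bash
python3 -m creep '[{"translation":[0,0,0],"angular":[0,0,0],"jaw":0.75},{"translation":[0,0,0],"angular":[0,0,0],"jaw":0.75},{"translation":[0,0,0],"angular":[0,0,0],"jaw":0.75},{"translation":[0,0,-5],"angular":[0,0,0],"jaw":0.75},{"translation":[0,0,-40],"angular":[0,0,0],"jaw":1},{"translation":[0,0,-65.5],"angular":[0,0,0],"jaw":1},{"translation":[0,0,-65.5],"angular":[0,0,0],"jaw":1},{"translation":[0,0,-65.5],"angular":[0,0,0],"jaw":1}]'
python3 - <<'E'
from h import *
t=J[2];b=np.radians(41.5)
plan([(W(-42.5,0,120),t)]);chk()
plan([((600,-284,110),b),((600,-284,10.5),b),((600,-284,120),b),(W(-42.5,-50,120),t),(W(-42.5,-50,70),t)],False)
E
```

```text
t: 8.0
ee_pos: [469.9, 0.0, 119.7]
orientation: [-2.3, -2.14, 0.0]
ft_force: [-0.3, -0.1, 0.5]
width: 87.8
grasp_force: 0.0
[0.0, 0.0, -50.0] [-0.0, -0.0, 0.0]
8.0 err [-0.2 -0.  -0.3] rot [ 0.  0. -0.] F [-0.3 -0.1  0.5] w 87.8 g 0.0
[-274.0, 150.0, 10.0] [-0.0, 0.0, -0.796]
[0.0, -0.0, 99.5] [-0.0, 0.0, -0.0]
[0.0, -0.0, -109.5] [-0.0, 0.0, -0.0]
[263.9, 55.2, -0.0] [-0.0, 0.0, 0.796]
[-0.0, -0.0, 50.0] [0.0, 0.0, 0.0]
```

```bash
python3 -m creep '[{"translation":[-50,28,10],"angular":[0,0,-0.15],"jaw":1},{"translation":[-100,56,10],"angular":[0,0,-0.3],"jaw":1},{"translation":[-150,84,10],"angular":[0,0,-0.45],"jaw":1},{"translation":[-200,112,10],"angular":[0,0,-0.6],"jaw":1},{"translation":[-250,138,10],"angular":[0,0,-0.75],"jaw":1},{"translation":[-274,150,10],"angular":[0,0,-0.796],"jaw":1},{"translation":[-274,150,10],"angular":[0,0,-0.796],"jaw":1},{"translation":[-274,150,10],"angular":[0,0,-0.796],"jaw":1}]'
python3 - <<'E'
from h import *
plan([((600,-284,110),np.radians(41.5))]);chk()
print(covers("scene",(225,170,262,250)),[(np.round(d["rect"]).tolist(),round(d["score"],2)) for d in ctrl.look_for("scene","cover0")])
s=cv2.imread("pics/last_scene.png")
cv2.imwrite("pics/p2.png",cv2.resize(s[150:240,285:450],(770,420),interpolation=2))
E
```

```text
t: 9.0
ee_pos: [598.9, -282.9, 108.5]
orientation: [-1.291, -2.861, -0.0]
ft_force: [0.0, 0.3, 0.0]
width: 88.0
grasp_force: 0.0
[-274.0, 150.0, 10.0] [-0.0, 0.0, -0.796]
9.0 err [-1.1  1.1 -1.5] rot [0.001 0.003 0.001] F [0.  0.3 0. ] w 88.0 g 0.0
[([601.2, -283.8], [30.5, 49.9], 39.9)] [([337.0, 171.0, 348.0, 185.0], 0.73), ([250.0, 155.0, 263.0, 168.0], 0.64), ([264.0, 181.0, 280.0, 195.0], 0.45)]
```

View pics/p2.png

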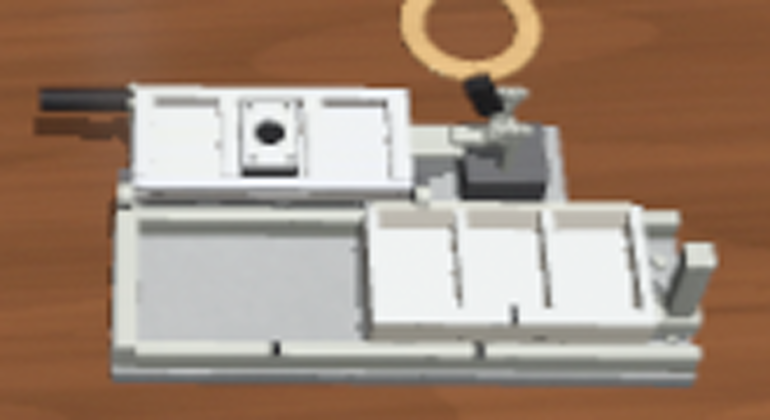

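The first cover lies face up in the middle pocket, at (269,132) in the crop. Now the second.

```bash
python3 -m creep '[{"translation":[0,0,40],"angular":[0,0,0],"jaw":1},{"translation":[0,0,80],"angular":[0,0,0],"jaw":1},{"translation":[0,0,99.5],"angular":[0,0,0],"jaw":1},{"translation":[0,0,99.5],"angular":[0,0,0],"jaw":1},{"translation":[0,0,99.5],"angular":[0,0,0],"jaw":0},{"translation":[0,0,99.5],"angular":[0,0,0],"jaw":0},{"translation":[0,0,99.5],"angular":[0,0,0],"jaw":0},{"translation":[0,0,99.5],"angular":[0,0,0],"jaw":0}]'
python3 -m creep '[{"translation":[0,0,-40],"angular":[0,0,0],"jaw":0},{"translation":[0,0,-109.5],"angular":[0,0,0],"jaw":0},{"translation":[50,10,-109.5],"angular":[0,0,0.12],"jaw":0},{"translation":[100,20,-109.5],"angular":[0,0,0.27],"jaw":0},{"translation":[150,30,-109.5],"angular":[0,0,0.42],"jaw":0},{"translation":[205,42,-109.5],"angular":[0,0,0.57],"jaw":0},{"translation":[250,53,-109.5],"angular":[0,0,0.72],"jaw":0},{"translation":[263.9,55.2,-109.5],"angular":[0,0,0.796],"jaw":0}]'
python3 -m creep '[{"translation":[0,0,20],"angular":[0,0,0],"jaw":0},{"translation":[0,0,40],"angular":[0,0,0],"jaw":0},{"translation":[0,0,50],"angular":[0,0,0],"jaw":0},{"translation":[0,0,54],"angular":[0,0,0],"jaw":0},{"translation":[0,0,58],"angular":[0,0,0],"jaw":0},{"translation":[0,0,62],"angular":[0,0,0],"jaw":0},{"translation":[0,0,65.5],"angular":[0,0,0],"jaw":0},{"translation":[0,0,65.5],"angular":[0,0,0],"jaw":0}]'
```

```text
t: 10.1
ee_pos: [600.3, -284.3, 11.1]
orientation: [1.29, 2.864, -0.0]
ft_force: [-0.9, -1.2, -0.1]
width: 51.3
grasp_force: 0.5
t: 11.1
ee_pos: [464.8, -47.8, 120.0]
orientation: [-2.301, -2.138, 0.001]
ft_force: [0.9, -1.2, -1.3]
width: 49.6
grasp_force: 30.0
t: 12.1
ee_pos: [466.6, -49.8, 54.4]
orientation: [-2.3, -2.14, 0.0]
ft_force: [0.2, 0.1, -0.8]
width: 49.5
grasp_force: 30.0
```

```bash
python3 -m creep '[{"translation":[0,0,0],"angular":[0,0,0],"jaw":0.75},{"translation":[0,0,0],"angular":[0,0,0],"jaw":0.75},{"translation":[0,0,0],"angular":[0,0,0],"jaw":0.75},{"translation":[0,0,-5],"angular":[0,0,0],"jaw":0.75},{"translation":[0,0,-40],"angular":[0,0,0],"jaw":1},{"translation":[0,0,-90],"angular":[0,0,0],"jaw":1},{"translation":[0,0,-95.5],"angular":[0,0,0],"jaw":1},{"translation":[0,0,-95.5],"angular":[0,0,0],"jaw":1}]'
python3 - <<'E'
from h import *
t=J[2];b=np.radians(41.5)
plan([((600,-284,10.5),b),((600,-284,120),b),(W(-42.5,-50,120),t),(W(-42.5,-50,150),t)]);chk()
print("post guess");plan([(W(65,228,150),t),(W(65,228,66),t)],False)
E
```

```text
t: 13.1
ee_pos: [466.8, -49.8, 150.3]
orientation: [2.299, 2.139, 0.001]
ft_force: [0.3, -1.0, -0.5]
width: 88.2
grasp_force: 0.0
[0.0, -0.0, 99.5] [-0.0, 0.0, -0.0]
[0.0, -0.0, -109.5] [-0.0, 0.0, -0.0]
[263.9, 55.2, -0.0] [-0.0, 0.0, 0.796]
[-0.0, -0.0, -30.0] [0.0, 0.0, 0.0]
13.1 err [ 0.2 -0.1  0.3] rot [-0.001 -0.    -0.   ] F [ 0.3 -1.  -0.5] w 88.2 g 0.0
post guess
[277.9, 107.6, -0.0] [-0.0, -0.0, 0.0]
[0.0, 0.0, 84.0] [-0.0, -0.0, 0.0]
```

```bash
python3 -m creep '[{"translation":[55,21,0],"angular":[0,0,0],"jaw":1},{"translation":[110,42,0],"angular":[0,0,0],"jaw":1},{"translation":[165,64,0],"angular":[0,0,0],"jaw":1},{"translation":[220,85,0],"angular":[0,0,0],"jaw":1},{"translation":[277.9,107.6,0],"angular":[0,0,0],"jaw":1},{"translation":[277.9,107.6,0],"angular":[0,0,0],"jaw":1},{"translation":[277.9,107.6,0],"angular":[0,0,0],"jaw":1},{"translation":[277.9,107.6,0],"angular":[0,0,0],"jaw":1}]'
python3 - <<'E'
from h import *
plan([(W(65,228,150),J[2])]);chk()
s=ctrl.get_image("scene")[:,:,::-1]
cv2.imwrite("pics/p3.png",cv2.resize(s[135:240,285:450],(770,490),interpolation=2))
E
```

```text
t: 14.1
ee_pos: [593.0, 218.2, 149.0]
orientation: [-2.301, -2.138, 0.003]
ft_force: [-0.3, -0.8, 0.5]
width: 87.7
grasp_force: 0.0
[277.9, 107.6, -0.0] [-0.0, -0.0, 0.0]
14.1 err [-1.  -1.5 -1. ] rot [ 0.002 -0.001  0.001] F [-0.3 -0.8  0.5] w 87.7 g 0.0
```

View pics/p3.png

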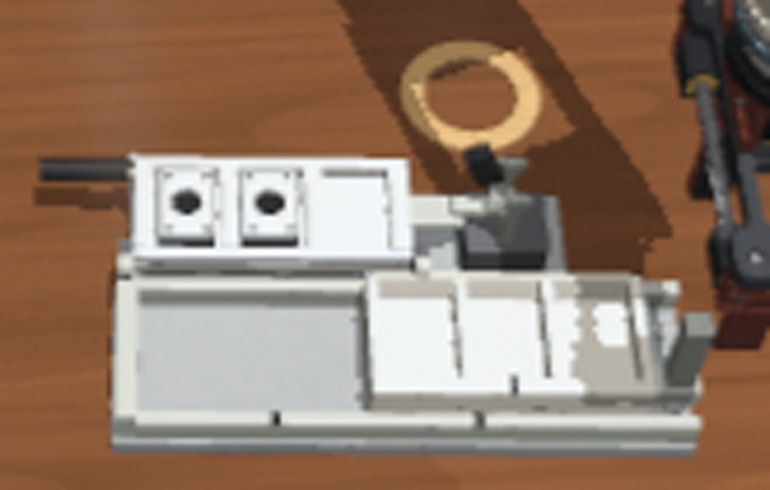

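Both covers sit face up in their pockets, at (187,203) and (270,203) in the crop. Next I descend over the post and pinch it.

```bash
python3 -m creep '[{"translation":[0,0,20],"angular":[0,0,0],"jaw":1},{"translation":[0,0,40],"angular":[0,0,0],"jaw":1},{"translation":[0,0,52],"angular":[0,0,0],"jaw":1},{"translation":[0,0,60],"angular":[0,0,0],"jaw":1},{"translation":[0,0,68],"angular":[0,0,0],"jaw":1},{"translation":[0,0,76],"angular":[0,0,0],"jaw":1},{"translation":[0,0,84],"angular":[0,0,0],"jaw":1},{"translation":[0,0,84],"angular":[0,0,0],"jaw":1}]'
python3 -m creep '[{"translation":[0,0,0],"angular":[0,0,0],"jaw":0.4},{"translation":[0,0,0],"angular":[0,0,0],"jaw":0.2},{"translation":[0,0,0],"angular":[0,0,0],"jaw":0.1},{"translation":[0,0,0],"angular":[0,0,0],"jaw":0},{"translation":[0,0,0],"angular":[0,0,0],"jaw":0},{"translation":[0,0,0],"angular":[0,0,0],"jaw":0},{"translation":[0,0,0],"angular":[0,0,0],"jaw":0},{"translation":[0,0,0],"angular":[0,0,0],"jaw":0}]'
```

```text
t: 15.15
ee_pos: [593.6, 219.5, 65.3]
orientation: [-2.3, -2.14, 0.002]
ft_force: [0.8, -0.4, -0.3]
width: 87.8
grasp_force: 0.0
t: 16.15
ee_pos: [593.8, 219.7, 66.0]
orientation: [-2.3, -2.139, 0.001]
ft_force: [-0.9, 0.3, 0.8]
width: 16.0
grasp_force: 30.0
```

```bash
python3 -m creep '[{"translation":[-10,0,0],"angular":[0,0,0],"jaw":0},{"translation":[-28,0,0],"angular":[0,0,0],"jaw":0},{"translation":[-46,0,0],"angular":[0,0,0],"jaw":0},{"translation":[-64,0,0],"angular":[0,0,0],"jaw":0},{"translation":[-82,0,0],"angular":[0,0,0],"jaw":0},{"translation":[-100,0,0],"angular":[0,0,0],"jaw":0},{"translation":[-112,0,0],"angular":[0,0,0],"jaw":0},{"translation":[-115,0,0],"angular":[0,0,0],"jaw":0}]'
python3 -m creep '[{"translation":[-2,0,0],"angular":[0,0,0],"jaw":0},{"translation":[-4,0,0],"angular":[0,0,0],"jaw":0},{"translation":[-6,0,0],"angular":[0,0,0],"jaw":0},{"translation":[-8,0,0],"angular":[0,0,0],"jaw":0},{"translation":[-9,0,0],"angular":[0,0,0],"jaw":0},{"translation":[-10,0,0],"angular":[0,0,0],"jaw":0},{"translation":[-11,0,0],"angular":[0,0,0],"jaw":0},{"translation":[-11,0,0],"angular":[0,0,0],"jaw":0}]'
```

```text
t: 17.15
ee_pos: [585.7, 104.1, 66.0]
orientation: [-2.301, -2.139, 0.0]
ft_force: [-0.1, 4.0, -1.2]
width: 15.8
grasp_force: 30.0
t: 18.15
ee_pos: [584.9, 93.9, 66.0]
orientation: [-2.3, -2.14, 0.0]
ft_force: [-0.2, 4.2, -0.9]
width: 15.8
grasp_force: 30.0
```

```bash
python3 -m creep '[{"translation":[-1,0,0],"angular":[0,0,0],"jaw":0},{"translation":[-1.5,0,0],"angular":[0,0,0],"jaw":0},{"translation":[-2,0,0],"angular":[0,0,0],"jaw":0},{"translation":[-2.5,0,0],"angular":[0,0,0],"jaw":0},{"translation":[-3,0,0],"angular":[0,0,0],"jaw":0},{"translation":[-3.5,0,0],"angular":[0,0,0],"jaw":0},{"translation":[-4,0,0],"angular":[0,0,0],"jaw":0},{"translation":[-4,0,0],"angular":[0,0,0],"jaw":0}]'
python3 -m creep '[{"translation":[-0.5,0,0],"angular":[0,0,0],"jaw":0},{"translation":[-1,0,0],"angular":[0,0,0],"jaw":0},{"translation":[-1.5,0,0],"angular":[0,0,0],"jaw":0},{"translation":[-2,0,0],"angular":[0,0,0],"jaw":0},{"translation":[-2,0,0],"angular":[0,0,0],"jaw":0},{"translation":[-2,0,0],"angular":[0,0,0],"jaw":0},{"translation":[-2,0,0],"angular":[0,0,0],"jaw":0},{"translation":[-2,0,0],"angular":[0,0,0],"jaw":0}]'
```

```text
t: 19.15
ee_pos: [584.6, 89.9, 66.0]
orientation: [-2.3, -2.14, 0.0]
ft_force: [-0.9, 3.9, -0.9]
width: 16.0
grasp_force: 30.0
t: 20.15
ee_pos: [584.4, 88.0, 65.9]
orientation: [-2.3, -2.14, 0.0]
ft_force: [-2.6, 3.1, -0.1]
width: 16.0
grasp_force: 30.0
```

```bash
python3 -m creep '[{"translation":[-0.5,0,0],"angular":[0,0,0],"jaw":0},{"translation":[-1,0,0],"angular":[0,0,0],"jaw":0},{"translation":[-1.5,0,0],"angular":[0,0,0],"jaw":0},{"translation":[-2,0,0],"angular":[0,0,0],"jaw":0},{"translation":[-2,0,0],"angular":[0,0,0],"jaw":0},{"translation":[-2,0,0],"angular":[0,0,0],"jaw":0},{"translation":[-2,0,0],"angular":[0,0,0],"jaw":0},{"translation":[-2,0,0],"angular":[0,0,0],"jaw":0}]'
python3 - <<'E'
from h import *
def inv(w):
    c,s=np.cos(J[2]),np.sin(J[2]);d=w-np.r_[J[:2],0];return np.round([c*d[0]+s*d[1],-s*d[0]+c*d[1],w[2]],1)
print(inv(np.array(ctrl.get_obs()["ee_pos"])))
s=ctrl.get_image("scene")[:,:,::-1];cv2.imwrite("pics/p4.png",cv2.resize(s[160:235,300:440],(790,423),interpolation=2))
E
```

```text
t: 21.15
ee_pos: [584.4, 87.4, 66.1]
orientation: [-2.299, -2.139, -0.002]
ft_force: [-2.4, 12.0, 0.5]
width: 16.2
grasp_force: 30.0
[65.1 95.4 66.1]
```

View pics/p4.png

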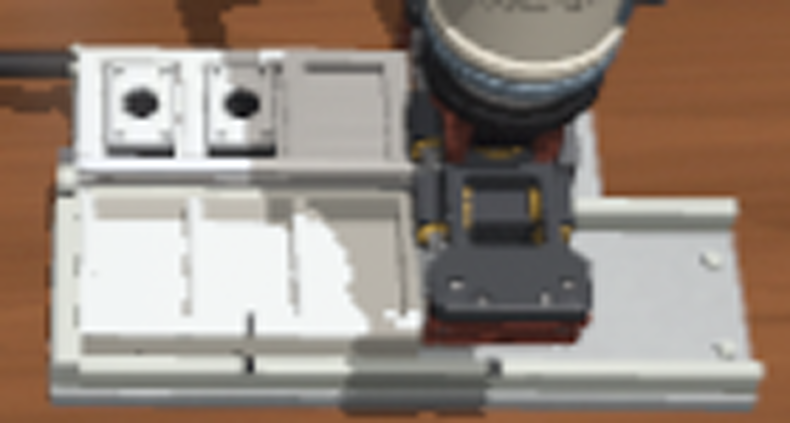

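Force of 12 N against the stop, and the black line sits at the home mark (250,325 / 250,362). Release, then go to the bat with the tool aligned to its lean.

```bash
cat >> h.py <<'E'
def planr(targets,save=True):
    """targets: (jig xyz, phi tilt about tool y)"""
    p,r=load()
    for t,ph in targets:
        tr=np.round(r.inv().apply(W(*t)-p),1);an=np.round((r.inv()*R.from_matrix(down(J[2]))*R.from_rotvec([0,ph,0])).as_rotvec(),3)
        print(tr.tolist(),an.tolist());p=p+r.apply(tr);r=r*R.from_rotvec(an)
    if save: json.dump([p.tolist(),r.as_rotvec().tolist()],open("cmd.json","w"))
E
python3 -m creep '[{"translation":[1,0,0],"angular":[0,0,0],"jaw":0},{"translation":[1.5,0,0],"angular":[0,0,0],"jaw":0.5},{"translation":[1.5,0,0],"angular":[0,0,0],"jaw":0.5},{"translation":[1.5,0,0],"angular":[0,0,0],"jaw":0.5},{"translation":[1.5,0,-30],"angular":[0,0,0],"jaw":0.5},{"translation":[1.5,0,-80],"angular":[0,0,0],"jaw":0.45},{"translation":[1.5,0,-104],"angular":[0,0,0],"jaw":0.45},{"translation":[1.5,0,-104],"angular":[0,0,0],"jaw":0.45}]'
python3 - <<'E'
from h import *
p,r=load();print(p)
t=J[2]
p,_=W(65,228-134+1.5,170),0;json.dump([p.tolist(),r.as_rotvec().tolist()],open("cmd.json","w"));chk()
b=lambda d:(-40,138-d*np.sin(.45),56.5+d*np.cos(.45))
planr([(b(96),.45),(b(36),.45)],False)
E
```

```text
t: 22.2
ee_pos: [586.0, 87.4, 172.0]
orientation: [2.298, 2.138, 0.006]
ft_force: [1.1, -1.5, -0.8]
width: 39.7
grasp_force: 0.0
[593.9437851  219.68261223 150.        ]
22.2 err [ 1.6 -0.1  2. ] rot [-0.005  0.001  0.   ] F [ 1.1 -1.5 -0.8] w 39.7 g 0.0
[0.8, -105.0, 27.1] [-0.0, 0.45, 0.0]
[0.0, 0.0, 60.0] [-0.0, 0.0, 0.0]
```

```bash
python3 -m creep '[{"translation":[0,-40,0],"angular":[0,0.1,0],"jaw":0.45},{"translation":[0.4,-80,10],"angular":[0,0.25,0],"jaw":0.45},{"translation":[0.8,-105,27.1],"angular":[0,0.4,0],"jaw":0.45},{"translation":[0.8,-105,27.1],"angular":[0,0.45,0],"jaw":0.45},{"translation":[0.8,-105,27.1],"angular":[0,0.45,0],"jaw":0.45},{"translation":[0.8,-105,27.1],"angular":[0,0.45,0],"jaw":0.45},{"translation":[0.8,-105,27.1],"angular":[0,0.45,0],"jaw":0.45},{"translation":[0.8,-105,27.1],"angular":[0,0.45,0],"jaw":0.45}]'
python3 - <<'E'
from h import *
b=lambda d:(-40,138-d*np.sin(.45),56.5+d*np.cos(.45))
planr([(b(96),.45)]);chk();planr([(b(36),.45)],False)
s=ctrl.get_image("scene")[:,:,::-1]
for d in (30,60,96):
    q=proj("scene",W(*b(d)))[0];print(d,q.round(1))
a=s[130:230,290:440].copy();a=cv2.resize(a,None,fx=5,fy=5,interpolation=2)
for d in(30,60,96): cv2.circle(a,tuple(int(v) for v in (proj("scene",W(*b(d)))[0]+.5-[290,130])*5),2,(0,0,255),-1)
cv2.imwrite("pics/p5.png",a)
E
```

```text
t: 23.2
ee_pos: [480.0, 96.3, 143.0]
orientation: [-2.047, -1.907, -0.469]
ft_force: [-0.4, -0.5, 0.5]
width: 39.5
grasp_force: 0.0
[0.8, -105.0, 27.1] [-0.0, 0.45, 0.0]
23.2 err [0.3 0.4 0.1] rot [-0.    -0.    -0.001] F [-0.4 -0.5  0.5] w 39.5 g 0.0
[0.0, 0.0, 60.0] [-0.0, 0.0, 0.0]
30 [389.7 172.8]
60 [386.2 166.7]
96 [381.8 159.1]
```

View pics/p5.png

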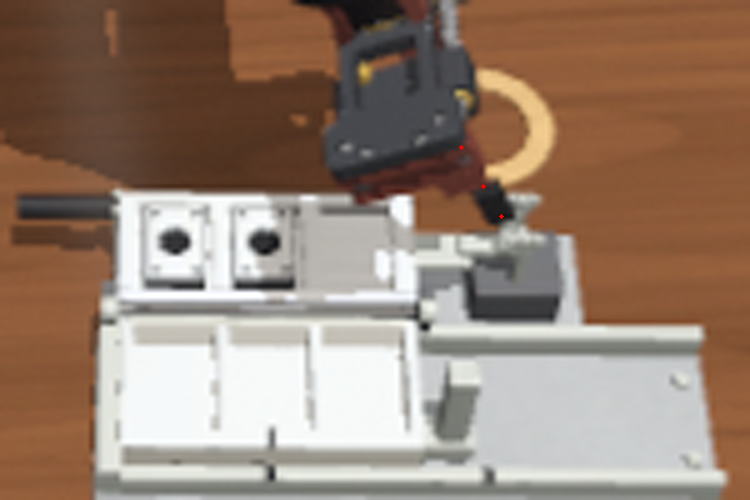

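The projected bat axis (484,186)–(502,216) lies on the black grip. Descend, pinch.

```bash
python3 -m creep '[{"translation":[0,0,20],"angular":[0,0,0],"jaw":0.45},{"translation":[0,0,35],"angular":[0,0,0],"jaw":0.45},{"translation":[0,0,50],"angular":[0,0,0],"jaw":0.45},{"translation":[0,0,60],"angular":[0,0,0],"jaw":0.45},{"translation":[0,0,60],"angular":[0,0,0],"jaw":0.2},{"translation":[0,0,60],"angular":[0,0,0],"jaw":0},{"translation":[0,0,60],"angular":[0,0,0],"jaw":0},{"translation":[0,0,60],"angular":[0,0,0],"jaw":0}]'
python3 -m creep '[{"translation":[0,0,0],"angular":[0,0,0],"jaw":0},{"translation":[0,0,0],"angular":[0,0,0],"jaw":0},{"translation":[0,0,-2],"angular":[0,0,0],"jaw":0},{"translation":[0,0,-4],"angular":[0,0,0],"jaw":0},{"translation":[0,0,-6],"angular":[0,0,0],"jaw":0},{"translation":[0,0,-8],"angular":[0,0,0],"jaw":0},{"translation":[0,0,-9.7],"angular":[0,0,0],"jaw":0},{"translation":[0,0,-9.7],"angular":[0,0,0],"jaw":0}]'
```

```text
t: 24.25
ee_pos: [480.5, 121.9, 89.2]
orientation: [-2.046, -1.905, -0.467]
ft_force: [-4.5, -1.5, 4.4]
width: 12.0
grasp_force: 30.0
t: 25.25
ee_pos: [480.3, 117.9, 97.3]
orientation: [-2.047, -1.905, -0.467]
ft_force: [-4.9, 3.5, -4.7]
width: 11.5
grasp_force: 30.0
```

```bash
python3 -m creep '[{"translation":[0,0,-0.8],"angular":[0,0,0],"jaw":0},{"translation":[6.9,0,-0.3],"angular":[0,-0.15,0],"jaw":0},{"translation":[13.7,0,1.3],"angular":[0,-0.3,0],"jaw":0},{"translation":[20.2,0,3.8],"angular":[0,-0.45,0],"jaw":0},{"translation":[26.3,0,7.3],"angular":[0,-0.6,0],"jaw":0},{"translation":[31.7,0,11.7],"angular":[0,-0.75,0],"jaw":0},{"translation":[36.4,0,16.8],"angular":[0,-0.9,0],"jaw":0},{"translation":[36.4,0,16.8],"angular":[0,-0.9,0],"jaw":0}]'
python3 - <<'E'
from h import *
b=lambda d,l:(-40,138-d*np.sin(l),56.5+d*np.cos(l))
p,r=load();p=W(*b(46.5,-.45));r=R.from_matrix(down(J[2]))*R.from_rotvec([0,-.45,0]);json.dump([p.tolist(),r.as_rotvec().tolist()],open("cmd.json","w"));chk()
s=ctrl.get_image("scene")[:,:,::-1];cv2.imwrite("pics/p6.png",cv2.resize(s[130:230,290:440],(750,500),interpolation=2))
E
```

```text
t: 26.25
ee_pos: [483.0, 157.7, 97.2]
orientation: [2.042, 1.906, -0.478]
ft_force: [-3.5, -6.7, -2.1]
width: 11.8
grasp_force: 30.0
26.25 err [-1.2 -0.  -1.2] rot [ 0.002 -0.006 -0.004] F [-3.5 -6.7 -2.1] w 11.8 g 30.0
```

View pics/p6.png

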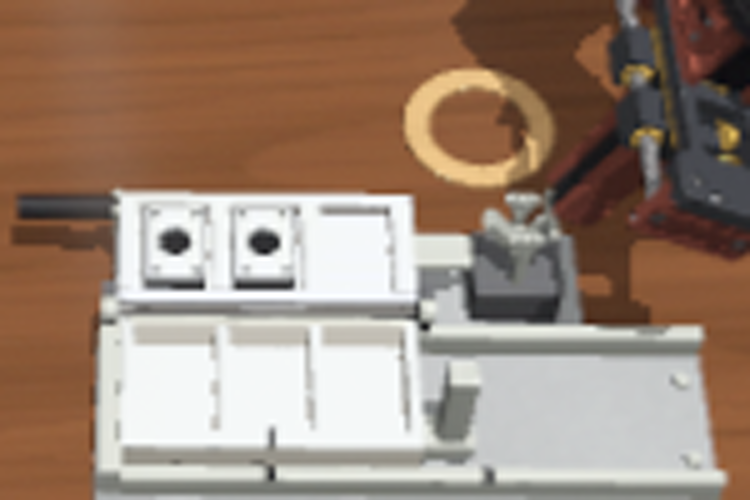

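The bat is thrown to the +y side, with its grip now at (560,190) in the fingers. Release and go over the flipper handle.

```bash
python3 -m creep '[{"translation":[0,0,0],"angular":[0,0,0],"jaw":0.2},{"translation":[0,0,0],"angular":[0,0,0],"jaw":0.45},{"translation":[0,0,0],"angular":[0,0,0],"jaw":0.45},{"translation":[0,0,-20],"angular":[0,0,0],"jaw":0.45},{"translation":[0,0,-50],"angular":[0,0,0],"jaw":0.45},{"translation":[0,0,-70],"angular":[0,0,0],"jaw":0.45},{"translation":[0,0,-70],"angular":[0,0,0],"jaw":0.45},{"translation":[0,0,-70],"angular":[0,0,0],"jaw":0.45}]'
python3 - <<'E'
from h import *
b=lambda d,l:(-40,138-d*np.sin(l),56.5+d*np.cos(l))
planr([(b(116.5,-.45),-.45)]);chk()
planr([((-68,-112,150),0),((-68,-112,33.3),0)],False)
E
```

```text
t: 27.3
ee_pos: [486.2, 187.6, 160.8]
orientation: [2.048, 1.906, -0.469]
ft_force: [-1.0, 0.1, 1.0]
width: 39.4
grasp_force: 0.0
[0.0, 0.0, -70.0] [-0.0, -0.0, 0.0]
27.3 err [-0.2 -0.5 -0.6] rot [ 0. -0. -0.] F [-1.   0.1  1. ] w 39.4 g 0.0
[-265.8, -28.0, 141.0] [-0.0, 0.45, 0.0]
[-0.0, 0.0, 116.8] [-0.0, -0.0, -0.0]
```

```bash
python3 -m creep '[{"translation":[-50,-5,26],"angular":[0,0.1,0],"jaw":0.5},{"translation":[-100,-10,53],"angular":[0,0.2,0],"jaw":0.5},{"translation":[-150,-15,79],"angular":[0,0.3,0],"jaw":0.5},{"translation":[-200,-21,106],"angular":[0,0.4,0],"jaw":0.5},{"translation":[-240,-25,127],"angular":[0,0.45,0],"jaw":0.5},{"translation":[-265.8,-28,141],"angular":[0,0.45,0],"jaw":0.5},{"translation":[-265.8,-28,141],"angular":[0,0.45,0],"jaw":0.5},{"translation":[-265.8,-28,141],"angular":[0,0.45,0],"jaw":0.5}]'
python3 -m creep '[{"translation":[0,0,40],"angular":[0,0,0],"jaw":0.5},{"translation":[0,0,70],"angular":[0,0,0],"jaw":0.5},{"translation":[0,0,90],"angular":[0,0,0],"jaw":0.5},{"translation":[0,0,105],"angular":[0,0,0],"jaw":0.5},{"translation":[0,0,116.8],"angular":[0,0,0],"jaw":0.5},{"translation":[0,0,116.8],"angular":[0,0,0],"jaw":0.25},{"translation":[0,0,116.8],"angular":[0,0,0],"jaw":0.1},{"translation":[0,0,116.8],"angular":[0,0,0],"jaw":0.1}]'
python3 -m creep '[{"translation":[0,0,0],"angular":[0,0,0],"jaw":0},{"translation":[0,0,0],"angular":[0,0,0],"jaw":0},{"translation":[0,0,0],"angular":[0,0,0],"jaw":0},{"translation":[0,0,0],"angular":[0,0,0],"jaw":0},{"translation":[0,0,0],"angular":[0,0,0],"jaw":0},{"translation":[0,0,0],"angular":[0,0,0],"jaw":0},{"translation":[0,0,0],"angular":[0,0,0],"jaw":0},{"translation":[0,0,0],"angular":[0,0,0],"jaw":0}]'
python3 - <<'E'
from h import *
planr([((-68,-112,33.3),0)]);chk()
for a in np.arange(0,3.2,np.pi/16): print(round(a,2),np.round([68-68*np.cos(a),-68*np.sin(a)],1).tolist())
E
```

```text
t: 28.3
ee_pos: [436.4, -109.4, 149.5]
orientation: [-2.3, -2.139, 0.001]
ft_force: [0.2, -0.2, -1.0]
width: 43.8
grasp_force: 0.0
t: 29.3
ee_pos: [436.5, -109.9, 33.6]
orientation: [-2.299, -2.14, 0.001]
ft_force: [-10.2, -3.5, 4.0]
width: 17.3
grasp_force: 5.4
t: 30.3
ee_pos: [434.5, -109.6, 33.4]
orientation: [-2.297, -2.138, 0.004]
ft_force: [-6.8, -1.4, 6.8]
width: 13.1
grasp_force: 30.0
[-215.0, -28.0, 246.1] [-0.0, 0.45, 0.0]
30.3 err [-2.2  0.1  0.1] rot [ 0.004  0.    -0.001] F [-6.8 -1.4  6.8] w 13.1 g 30.0
0.0 [0.0, -0.0]
0.2 [1.3, -13.3]
0.39 [5.2, -26.0]
0.59 [11.5, -37.8]
0.79 [19.9, -48.1]
0.98 [30.2, -56.5]
1.18 [42.0, -62.8]
1.37 [54.7, -66.7]
1.57 [68.0, -68.0]
1.77 [81.3, -66.7]
1.96 [94.0, -62.8]
2.16 [105.8, -56.5]
2.36 [116.1, -48.1]
2.55 [124.5, -37.8]
2.75 [130.8, -26.0]
2.95 [134.7, -13.3]
3.14 [136.0, -0.0]
```

The handle is gripped. It lies about 2 mm to -x of my estimate, which agrees with the two-camera yaw fit. Swing over in an arc.

```bash
python3 -m creep '[{"translation":[0,-2.2,0],"angular":[0,0,0],"jaw":0},{"translation":[0,-0.9,-13.3],"angular":[0,0,0],"jaw":0},{"translation":[0,3,-26],"angular":[0,0,0],"jaw":0},{"translation":[-0.1,9.3,-37.8],"angular":[0,0,0],"jaw":0},{"translation":[-0.2,17.7,-48.1],"angular":[0,0,0],"jaw":0},{"translation":[-0.3,28,-56.5],"angular":[0,0,0],"jaw":0},{"translation":[-0.4,39.8,-62.8],"angular":[0,0,0],"jaw":0},{"translation":[-0.5,52.5,-66.7],"angular":[0,0,0],"jaw":0}]'
```

```text
t: 31.3
ee_pos: [480.5, -113.2, 101.5]
orientation: [-2.289, -2.131, 0.018]
ft_force: [-23.6, 2.0, 37.6]
width: 13.1
grasp_force: 30.0
```

```bash
python3 -m creep '[{"translation":[0,0,0],"angular":[0,0,0],"jaw":0},{"translation":[0,0,0],"angular":[0,0,0],"jaw":0},{"translation":[0,0,0],"angular":[0,0,0],"jaw":0},{"translation":[0,0,0],"angular":[0,0,0],"jaw":0},{"translation":[0,0,0],"angular":[0,0,0],"jaw":0},{"translation":[0,0,0],"angular":[0,0,0],"jaw":0},{"translation":[0,0,0],"angular":[0,0,0],"jaw":0},{"translation":[0,0,0],"angular":[0,0,0],"jaw":0}]'
python3 - <<'E'
from h import *
o=ctrl.get_obs();print(o["moment"])
s=ctrl.get_image("scene")[:,:,::-1];t=ctrl.get_image("top")[:,:,::-1]
cv2.imwrite("pics/p7.png",cv2.resize(s[110:240,270:440],(765,585),interpolation=2))
E
```

```text
t: 32.3
ee_pos: [488.5, -113.8, 103.0]
orientation: [-2.299, -2.14, 0.001]
ft_force: [-13.7, 1.9, 25.8]
width: 13.0
grasp_force: 30.0
[0.41480485 2.25195256 0.02768772]
```

View pics/p7.png

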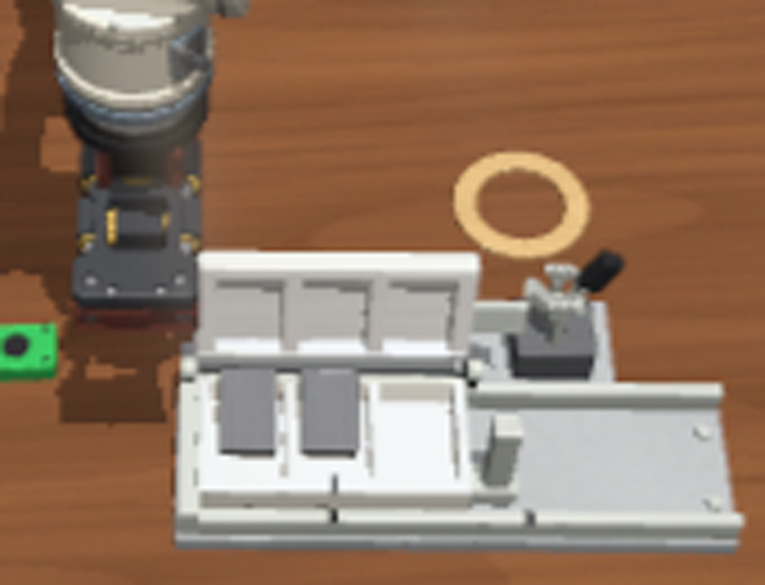

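The flipper stands nearly upright. Both covers have already tipped face down into their nests at (247,412) and (330,412), leaning on the hinge-side rim. I'll carry on slowly along a corrected arc, so the flipper presses them home.

```bash
python3 -m creep '[{"translation":[0,-0.5,-3],"angular":[0,0,0],"jaw":0},{"translation":[0,6,-4],"angular":[0,0,0],"jaw":0},{"translation":[-0.1,13.4,-4.4],"angular":[0,0,0],"jaw":0},{"translation":[-0.2,20,-4.2],"angular":[0,0,0],"jaw":0},{"translation":[-0.2,26.9,-3.1],"angular":[0,0,0],"jaw":0},{"translation":[-0.3,39.2,0.7],"angular":[0,0,0],"jaw":0},{"translation":[-0.4,51.2,7.1],"angular":[0,0,0],"jaw":0},{"translation":[-0.4,51.2,7.1],"angular":[0,0,0],"jaw":0}]'
python3 - <<'E'
from h import *
s=ctrl.get_image("scene")[:,:,::-1]
cv2.imwrite("pics/p8.png",cv2.resize(s[110:240,270:440],(765,585),interpolation=2))
E
```

```text
t: 33.4
ee_pos: [541.2, -118.5, 93.3]
orientation: [2.299, 2.14, 0.001]
ft_force: [-1.1, -0.8, -2.3]
width: 13.3
grasp_force: 30.0
```

View pics/p8.png

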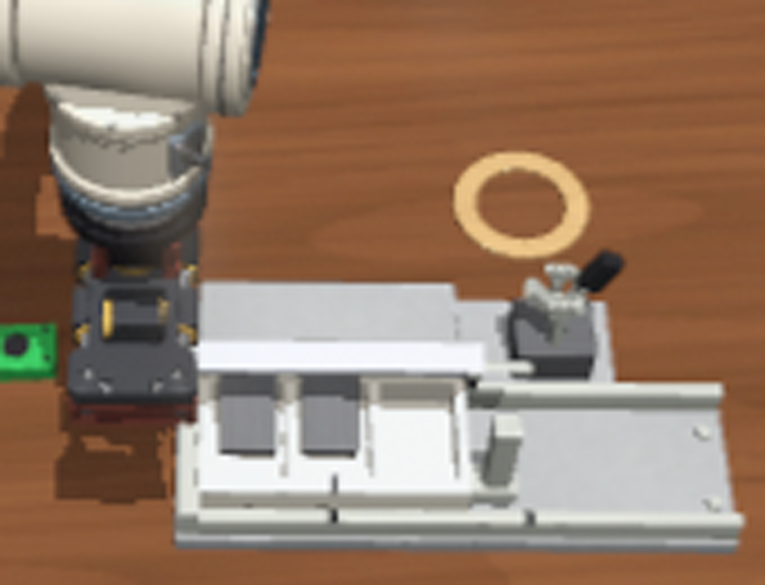

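The arc is now free of force and the covers are unchanged. Close the flipper slowly.

```bash
python3 -m creep '[{"translation":[0,5.5,4],"angular":[0,0,0],"jaw":0},{"translation":[-0.1,10.5,8.6],"angular":[0,0,0],"jaw":0},{"translation":[-0.1,14.8,13.4],"angular":[0,0,0],"jaw":0},{"translation":[-0.2,18.6,18.6],"angular":[0,0,0],"jaw":0},{"translation":[-0.2,22.2,24.4],"angular":[0,0,0],"jaw":0},{"translation":[-0.2,25.1,30.5],"angular":[0,0,0],"jaw":0},{"translation":[-0.2,25.1,30.5],"angular":[0,0,0],"jaw":0},{"translation":[-0.2,25.1,30.5],"angular":[0,0,0],"jaw":0}]'
python3 -m creep '[{"translation":[0,1.2,3.2],"angular":[0,0,0],"jaw":0},{"translation":[0,2.2,6.5],"angular":[0,0,0],"jaw":0},{"translation":[0,3.1,9.8],"angular":[0,0,0],"jaw":0},{"translation":[0,3.9,13.1],"angular":[0,0,0],"jaw":0},{"translation":[0,4.5,16.3],"angular":[0,0,0],"jaw":0},{"translation":[0,4.8,19.5],"angular":[0,0,0],"jaw":0},{"translation":[0,5,22.5],"angular":[0,0,0],"jaw":0},{"translation":[0,5,22.5],"angular":[0,0,0],"jaw":0}]'
```

```text
t: 34.45
ee_pos: [564.5, -120.2, 61.9]
orientation: [-2.299, -2.139, 0.002]
ft_force: [-4.0, -2.7, -4.8]
width: 13.0
grasp_force: 30.0
t: 35.45
ee_pos: [569.9, -120.7, 40.1]
orientation: [-2.3, -2.14, 0.001]
ft_force: [-5.7, -2.1, 1.5]
width: 13.2
grasp_force: 30.0
```

```bash
python3 -m creep '[{"translation":[0,0,1],"angular":[0,0,0],"jaw":0},{"translation":[0,0,2],"angular":[0,0,0],"jaw":0},{"translation":[0,0,3],"angular":[0,0,0],"jaw":0},{"translation":[0,0,4],"angular":[0,0,0],"jaw":0},{"translation":[0,0,4],"angular":[0,0,0],"jaw":0},{"translation":[0,0,4],"angular":[0,0,0],"jaw":0},{"translation":[0,0,4],"angular":[0,0,0],"jaw":0},{"translation":[0,0,4],"angular":[0,0,0],"jaw":0}]'
```

```text
t: 36.45
ee_pos: [570.1, -120.7, 36.5]
orientation: [-2.3, -2.14, 0.001]
ft_force: [-5.8, -1.6, 4.5]
width: 13.0
grasp_force: 30.0
```

```bash
python3 -m creep '[{"translation":[0,0,1],"angular":[0,0,0],"jaw":0},{"translation":[0,0,2],"angular":[0,0,0],"jaw":0},{"translation":[0,0,3],"angular":[0,0,0],"jaw":0},{"translation":[0,0,3],"angular":[0,0,0],"jaw":0},{"translation":[0,0,3],"angular":[0,0,0],"jaw":0},{"translation":[0,0,3],"angular":[0,0,0],"jaw":0},{"translation":[0,0,3],"angular":[0,0,0],"jaw":0},{"translation":[0,0,3],"angular":[0,0,0],"jaw":0}]'
```

```text
t: 37.45
ee_pos: [570.1, -120.7, 33.6]
orientation: [-2.3, -2.14, 0.0]
ft_force: [-5.3, -0.7, 4.5]
width: 13.1
grasp_force: 30.0
```

```bash
python3 -m creep '[{"translation":[0,0,1],"angular":[0,0,0],"jaw":0},{"translation":[0,0,2],"angular":[0,0,0],"jaw":0},{"translation":[0,0,3],"angular":[0,0,0],"jaw":0},{"translation":[0,0,3],"angular":[0,0,0],"jaw":0},{"translation":[0,0,3],"angular":[0,0,0],"jaw":0},{"translation":[0,0,3],"angular":[0,0,0],"jaw":0},{"translation":[0,0,3],"angular":[0,0,0],"jaw":0},{"translation":[0,0,3],"angular":[0,0,0],"jaw":0}]'
python3 - <<'E'
from h import *
s=ctrl.get_image("scene")[:,:,::-1];t=ctrl.get_image("top")[:,:,::-1]
cv2.imwrite("pics/p9.png",np.vstack([cv2.resize(s[150:240,300:440],(700,450),interpolation=2)]))
E
```

```text
t: 38.45
ee_pos: [570.2, -120.7, 32.9]
orientation: [2.3, 2.14, 0.0]
ft_force: [-13.2, -0.9, 27.9]
width: 13.1
grasp_force: 30.0
```

View pics/p9.png

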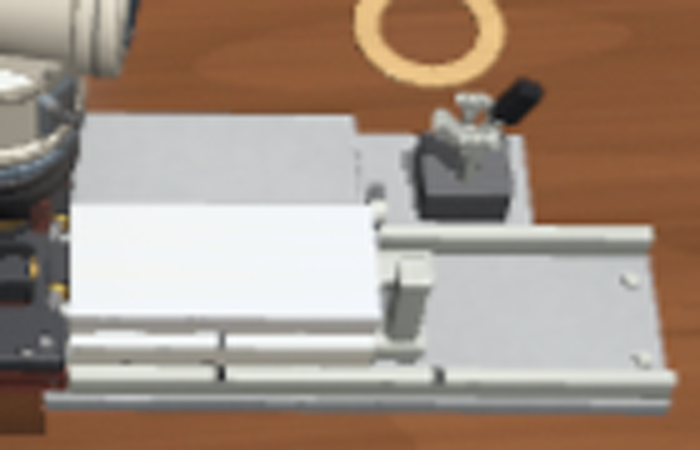

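The flipper is right over (28 N of contact) and the pallet line still meets the home mark (221,343/373). Swing it back.

```bash
python3 -m creep '[{"translation":[0,-1.4,-17],"angular":[0,0,0],"jaw":0},{"translation":[0,-5.4,-31],"angular":[0,0,0],"jaw":0},{"translation":[0.1,-11.9,-43.5],"angular":[0,0,0],"jaw":0},{"translation":[0.2,-20.6,-54],"angular":[0,0,0],"jaw":0},{"translation":[0.3,-31.3,-62.5],"angular":[0,0,0],"jaw":0},{"translation":[0.4,-43.4,-69],"angular":[0,0,0],"jaw":0},{"translation":[0.5,-56.4,-73],"angular":[0,0,0],"jaw":0},{"translation":[0.6,-68,-74],"angular":[0,0,0],"jaw":0}]'
python3 -m creep '[{"translation":[0,-11.6,1],"angular":[0,0,0],"jaw":0},{"translation":[0,-24.6,5],"angular":[0,0,0],"jaw":0},{"translation":[0.1,-36.7,11.5],"angular":[0,0,0],"jaw":0},{"translation":[0.2,-47.4,20],"angular":[0,0,0],"jaw":0},{"translation":[0.3,-56.1,30.5],"angular":[0,0,0],"jaw":0},{"translation":[0.4,-62.6,43],"angular":[0,0,0],"jaw":0},{"translation":[0.5,-66.6,57],"angular":[0,0,0],"jaw":0},{"translation":[0.6,-68,66],"angular":[0,0,0],"jaw":0}]'
python3 -m creep '[{"translation":[0,0,2],"angular":[0,0,0],"jaw":0},{"translation":[0,0,4],"angular":[0,0,0],"jaw":0},{"translation":[0,0,5],"angular":[0,0,0],"jaw":0},{"translation":[0,0,6],"angular":[0,0,0],"jaw":0},{"translation":[0,0,6],"angular":[0,0,0],"jaw":0},{"translation":[0,0,6],"angular":[0,0,0],"jaw":0},{"translation":[0,0,6],"angular":[0,0,0],"jaw":0},{"translation":[0,0,6],"angular":[0,0,0],"jaw":0}]'
```

```text
t: 39.55
ee_pos: [510.4, -116.3, 108.8]
orientation: [2.29, 2.129, 0.018]
ft_force: [10.5, 1.2, 11.9]
width: 13.2
grasp_force: 30.0
t: 40.55
ee_pos: [434.9, -110.2, 38.9]
orientation: [2.298, 2.139, 0.001]
ft_force: [-4.2, -7.2, 5.9]
width: 13.4
grasp_force: 30.0
t: 41.55
ee_pos: [434.5, -110.1, 33.0]
orientation: [2.299, 2.14, -0.0]
ft_force: [-4.7, -7.8, 1.8]
width: 12.9
grasp_force: 30.0
```

```bash
python3 -m creep '[{"translation":[0,0,1],"angular":[0,0,0],"jaw":0},{"translation":[0,0,2],"angular":[0,0,0],"jaw":0},{"translation":[0,0,3],"angular":[0,0,0],"jaw":0},{"translation":[0,0,3],"angular":[0,0,0],"jaw":0},{"translation":[0,0,3],"angular":[0,0,0],"jaw":0},{"translation":[0,0,3],"angular":[0,0,0],"jaw":0},{"translation":[0,0,3],"angular":[0,0,0],"jaw":0},{"translation":[0,0,3],"angular":[0,0,0],"jaw":0}]'
```

```text
t: 42.55
ee_pos: [434.5, -110.1, 30.0]
orientation: [2.299, 2.14, -0.0]
ft_force: [-5.5, -8.0, 4.0]
width: 13.1
grasp_force: 30.0
```

```bash
python3 -m creep '[{"translation":[0,0,1],"angular":[0,0,0],"jaw":0},{"translation":[0,0,2],"angular":[0,0,0],"jaw":0},{"translation":[0,0,3],"angular":[0,0,0],"jaw":0},{"translation":[0,0,4],"angular":[0,0,0],"jaw":0},{"translation":[0,0,4],"angular":[0,0,0],"jaw":0},{"translation":[0,0,4],"angular":[0,0,0],"jaw":0},{"translation":[0,0,4],"angular":[0,0,0],"jaw":0},{"translation":[0,0,4],"angular":[0,0,0],"jaw":0}]'
python3 - <<'E'
from h import *
im=ctrl.get_image("scene");cv2.imwrite("pics/last_scene.png",im[:,:,::-1])
hsv=cv2.cvtColor(im,cv2.COLOR_RGB2HSV)
# flipper top outline white mask: compare row extents with start picture
a=cv2.imread("pics/p2.png");s0=cv2.imread("pics/scene0.png")
for n,i in(("start",s0),("now",im[:,:,::-1])):
    g=cv2.cvtColor(np.ascontiguousarray(i),cv2.COLOR_BGR2GRAY)
    print(n,[(u,g[160:200,u].tolist()) for u in(345,365)])
E
```

```text
t: 43.55
ee_pos: [434.6, -110.2, 28.3]
orientation: [2.299, 2.139, 0.0]
ft_force: [-12.9, -6.0, 43.6]
width: 13.1
grasp_force: 30.0
start [(345, [104, 104, 102, 102, 105, 106, 101, 97, 143, 239, 232, 170, 146, 239, 248, 248, 248, 248, 248, 248, 248, 248, 248, 248, 248, 248, 248, 248, 249, 249, 163, 164, 140, 111, 139, 221, 229, 158, 122, 122]), (365, [105, 104, 103, 104, 105, 106, 105, 105, 101, 239, 248, 177, 145, 240, 248, 248, 248, 248, 248, 248, 248, 249, 248, 248, 248, 249, 248, 248, 249, 249, 185, 134, 131, 201, 232, 231, 238, 239, 239, 246])]
now [(345, [103, 103, 101, 100, 104, 105, 101, 96, 141, 238, 230, 169, 145, 238, 247, 246, 246, 246, 246, 246, 246, 247, 247, 246, 247, 247, 246, 247, 247, 248, 162, 163, 139, 183, 228, 172, 132, 130, 129, 130]), (365, [104, 102, 101, 103, 104, 105, 105, 103, 100, 237, 246, 175, 145, 238, 247, 247, 247, 247, 247, 247, 246, 247, 246, 247, 247, 247, 247, 246, 247, 247, 183, 133, 131, 131, 224, 200, 190, 190, 190, 229])]
```

Flipper profile is identical to the start, so it is fully down. Release, rise and check the covers.

```bash
python3 -m creep '[{"translation":[0,0,-4],"angular":[0,0,0],"jaw":0.2},{"translation":[0,0,-4],"angular":[0,0,0],"jaw":0.5},{"translation":[0,0,-4],"angular":[0,0,0],"jaw":0.5},{"translation":[0,0,-30],"angular":[0,0,0],"jaw":0.5},{"translation":[0,0,-80],"angular":[0,0,0],"jaw":0.5},{"translation":[0,0,-130],"angular":[0,0,0],"jaw":0.5},{"translation":[0,0,-145],"angular":[0,0,0],"jaw":0.5},{"translation":[0,0,-145],"angular":[0,0,0],"jaw":0.5}]'
python3 -m creep '[{"translation":[0,0,0],"angular":[0,0,0],"jaw":0.5},{"translation":[0,0,0],"angular":[0,0,0],"jaw":0.5},{"translation":[0,0,0],"angular":[0,0,0],"jaw":0.5},{"translation":[0,0,0],"angular":[0,0,0],"jaw":0.5},{"translation":[0,0,0],"angular":[0,0,0],"jaw":0.5},{"translation":[0,0,0],"angular":[0,0,0],"jaw":0.5},{"translation":[0,0,0],"angular":[0,0,0],"jaw":0.5},{"translation":[0,0,0],"angular":[0,0,0],"jaw":0.5}]'
python3 - <<'E'
from h import *
o=ctrl.get_obs();json.dump([list(map(float,o["ee_pos"])),list(map(float,o["orientation"]))],open("cmd.json","w"))
b=lambda d,l:(-40,138-d*np.sin(l),56.5+d*np.cos(l))
planr([(b(116,-.45),-.45),(b(36,-.45),-.45)],False)
s=ctrl.get_image("scene")[:,:,::-1];t=ctrl.get_image("top")[:,:,::-1]
A=cv2.resize(s[155:240,300:440],(700,425),interpolation=2)
B=cv2.resize(t[180:245,215:350],(353,170),interpolation=2)
cv2.imwrite("pics/p10.png",np.vstack([A,cv2.copyMakeBorder(B,0,0,0,347,0)]))
E
```

```text
t: 44.6
ee_pos: [435.1, -109.6, 170.1]
orientation: [2.299, 2.139, 0.001]
ft_force: [0.4, -0.4, 0.0]
width: 44.1
grasp_force: 0.0
t: 45.6
ee_pos: [434.8, -109.6, 169.9]
orientation: [2.3, 2.14, 0.0]
ft_force: [0.5, 0.2, -0.4]
width: 44.0
grasp_force: 0.0
[300.4, 30.1, 8.9] [0.0, -0.45, 0.0]
[-0.0, -0.1, 80.0] [0.0, 0.0, 0.0]
```

View pics/p10.png

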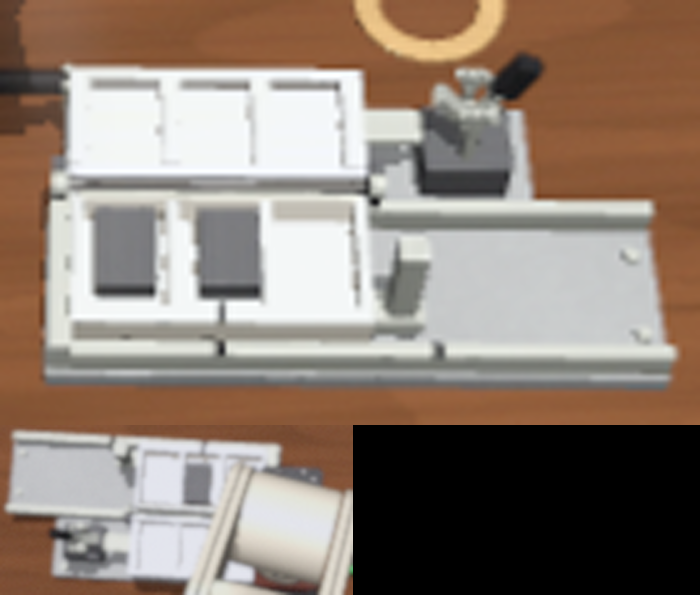

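Both covers lie flat and face down in their nests, at (125,250) and (228,252), and the flipper is down. Now relock with the bat.

```bash
python3 -m creep '[{"translation":[50,5,0],"angular":[0,0,0],"jaw":0.5},{"translation":[100,10,0],"angular":[0,-0.1,0],"jaw":0.5},{"translation":[155,16,0],"angular":[0,-0.2,0],"jaw":0.45},{"translation":[210,21,2],"angular":[0,-0.3,0],"jaw":0.45},{"translation":[265,26,5],"angular":[0,-0.4,0],"jaw":0.45},{"translation":[300.4,30.1,8.9],"angular":[0,-0.45,0],"jaw":0.45},{"translation":[300.4,30.1,8.9],"angular":[0,-0.45,0],"jaw":0.45},{"translation":[300.4,30.1,8.9],"angular":[0,-0.45,0],"jaw":0.45}]'
python3 -m creep '[{"translation":[0,0,35],"angular":[0,0,0],"jaw":0.45},{"translation":[0,0,55],"angular":[0,0,0],"jaw":0.45},{"translation":[0,0,70],"angular":[0,0,0],"jaw":0.45},{"translation":[0,0,80],"angular":[0,0,0],"jaw":0.45},{"translation":[0,0,80],"angular":[0,0,0],"jaw":0.2},{"translation":[0,0,80],"angular":[0,0,0],"jaw":0},{"translation":[0,0,80],"angular":[0,0,0],"jaw":0},{"translation":[0,0,80],"angular":[0,0,0],"jaw":0}]'
python3 - <<'E'
from h import *
b=lambda d,l:(-40,138-d*np.sin(l),56.5+d*np.cos(l))
planr([(b(116,-.45),-.45),(b(36,-.45),-.45)]);chk()
E
```

```text
t: 46.7
ee_pos: [485.8, 187.3, 160.6]
orientation: [2.048, 1.906, -0.47]
ft_force: [-0.5, -0.2, 0.2]
width: 39.6
grasp_force: 0.0
t: 47.7
ee_pos: [482.9, 153.6, 89.3]
orientation: [2.049, 1.905, -0.47]
ft_force: [-4.8, 2.6, 4.7]
width: 11.5
grasp_force: 30.0
[300.4, 30.1, 8.9] [0.0, -0.45, 0.0]
[-0.0, -0.1, 80.0] [0.0, 0.0, 0.0]
47.7 err [-0.9  0.5  0.4] rot [0.002 0.    0.   ] F [-4.8  2.6  4.7] w 11.5 g 30.0
```

```bash
python3 -m creep '[{"translation":[0,0,-2],"angular":[0,0,0],"jaw":0},{"translation":[0,0,-4],"angular":[0,0,0],"jaw":0},{"translation":[0,0,-6],"angular":[0,0,0],"jaw":0},{"translation":[0,0,-8],"angular":[0,0,0],"jaw":0},{"translation":[0,0,-9.5],"angular":[0,0,0],"jaw":0},{"translation":[0,0,-10.5],"angular":[0,0,0],"jaw":0},{"translation":[0,0,-10.5],"angular":[0,0,0],"jaw":0},{"translation":[0,0,-10.5],"angular":[0,0,0],"jaw":0}]'
```

```text
t: 48.7
ee_pos: [483.2, 157.5, 97.8]
orientation: [2.049, 1.906, -0.471]
ft_force: [-6.3, -0.4, -5.5]
width: 12.0
grasp_force: 30.0
```

```bash
python3 -m creep '[{"translation":[-3.5,0,0],"angular":[0,0.08,0],"jaw":0},{"translation":[-6.9,0,0.5],"angular":[0,0.15,0],"jaw":0},{"translation":[-13.7,0,2.1],"angular":[0,0.3,0],"jaw":0},{"translation":[-20.2,0,4.6],"angular":[0,0.45,0],"jaw":0},{"translation":[-26.3,0,8.1],"angular":[0,0.6,0],"jaw":0},{"translation":[-31.7,0,12.5],"angular":[0,0.75,0],"jaw":0},{"translation":[-36.6,0,17.8],"angular":[0,0.905,0],"jaw":0},{"translation":[-36.6,0,17.8],"angular":[0,0.905,0],"jaw":0}]'
```

```text
t: 49.7
ee_pos: [480.1, 116.7, 98.1]
orientation: [-2.043, -1.897, -0.474]
ft_force: [-4.8, 9.0, -0.8]
width: 11.8
grasp_force: 30.0
```

```bash
python3 -m creep '[{"translation":[0,0,4],"angular":[0,0,0],"jaw":0},{"translation":[0,0,8],"angular":[0,0,0],"jaw":0},{"translation":[0,0,10],"angular":[0,0,0],"jaw":0.1},{"translation":[0,0,10],"angular":[0,0,0],"jaw":0.45},{"translation":[0,0,10],"angular":[0,0,0],"jaw":0.45},{"translation":[0,0,-20],"angular":[0,0,0],"jaw":0.45},{"translation":[0,0,-60],"angular":[0,0,0],"jaw":0.45},{"translation":[0,0,-70],"angular":[0,0,0],"jaw":0.45}]'
python3 -m creep '[{"translation":[0,0,-10],"angular":[0,0,0],"jaw":0.5},{"translation":[0,0,-10],"angular":[0,0,0],"jaw":0.5},{"translation":[0,0,-10],"angular":[0,0,0],"jaw":0.5},{"translation":[0,0,-10],"angular":[0,0,0],"jaw":0.5},{"translation":[0,0,-10],"angular":[0,0,0],"jaw":0.5},{"translation":[0,0,-10],"angular":[0,0,0],"jaw":0.5},{"translation":[0,0,-10],"angular":[0,0,0],"jaw":0.5},{"translation":[0,0,-10],"angular":[0,0,0],"jaw":0.5}]'
python3 - <<'E'
from h import *
o=ctrl.get_obs();json.dump([list(map(float,o["ee_pos"])),list(map(float,o["orientation"]))],open("cmd.json","w"))
planr([((65,95.5,170),0),((65,95.5,66),0)],False)
im=ctrl.get_image("scene");cv2.imwrite("pics/last_scene.png",im[:,:,::-1])
s0=cv2.imread("pics/scene0.png");d=im[:,:,::-1].astype(int)
g0=cv2.cvtColor(s0,6);g=cv2.cvtColor(np.ascontiguousarray(im[:,:,::-1]),6)
print("bat start");print(g0[162:186,378:402:2]);print("now");print(g[162:186,378:402:2])
E
```

```text
t: 50.7
ee_pos: [480.9, 85.4, 163.1]
orientation: [-2.047, -1.905, -0.478]
ft_force: [1.2, -0.0, -0.2]
width: 39.7
grasp_force: 0.0
t: 51.7
ee_pos: [478.7, 82.0, 170.1]
orientation: [-2.045, -1.903, -0.473]
ft_force: [0.9, -0.0, -0.1]
width: 43.8
grasp_force: 0.0
[11.7, 104.9, 5.8] [-0.0, -0.455, 0.0]
[0.0, 0.0, 104.0] [0.0, 0.0, 0.0]
bat start
[[203 196 159 111 105 105 149 195 201 200 156 104]
 [205 205 198 193 176 195 195 200 201 195 116 104]
 [204 205 206 204 196 202 203 203 203 153 102 101]
 [130 193 202 206 185 152 192 204 160 110 100  99]
 [104 128 157 168 102  77 166 152 108 100  99  98]
 [102 101 111  89  50  51  92 107 100  99  99  98]
 [ 99 100 100  64  49  49  42 139 134 131  97  98]
 [ 97  98  98  74  38  34  39 193 207 189 123  97]
 [ 94  94  95  81  33  31  36 119 170 151 116  99]
 [ 96  97  98  97  42  31  32  72 129 121 101  99]
 [100  99 101  99  57  31  31  57 136 105  98  98]
 [ 98  99  99  99  73  29  32  51 127 100 100 100]
 [ 99 100 100 100  97  35  71 135 119 100  99  99]
 [100  99 100 100 100  93 124 164 180 100 101 100]
 [127 127 117 100 100 100 169 181 211 1
[... 1000 characters left out ...]
100  58  27  30  56 137 106  98  99]
 [ 99 100 100 100  72  28  28  66 127 100 101 101]
 [ 99 100 101 101  98  32  69 136 120 101 100 100]
 [101 100 100 100 101  93 125 166 181  99 100 100]
 [127 127 118  99 101 101 170 181 211 147 116 108]
 [220 221 204 216 147 147 178 206 203 191 184 120]
 [227 228 210 225 218 178 179 177 159 152 161 125]
 [226 226 211 226 226 183 164 140 127 126 129 124]
 [226 225 165 164 160 159 118 129 125 125 122 123]
 [225 226 192 133 104 103  84  95 120 123 122 122]
 [225 226 222 154  79  77  75  82 120 124 122 125]
 [157 157 145 118 118  75  75  76 123 122 122 123]
 [131 131 102  87 124 117 117  82 122 123 121 122]
 [134 133 103  69 123 123 123  92 123 121 121 121]]
```

The bat image matches the start pixel for pixel: locked and in. Now grip the post and slide the pallet 115 mm out.

```bash
python3 -m creep '[{"translation":[0,25,-10],"angular":[0,0,0],"jaw":0.6},{"translation":[3,60,-5],"angular":[0,-0.15,0],"jaw":0.6},{"translation":[8,95,0],"angular":[0,-0.3,0],"jaw":0.6},{"translation":[11.7,104.9,5.8],"angular":[0,-0.455,0],"jaw":0.6},{"translation":[11.7,104.9,5.8],"angular":[0,-0.455,0],"jaw":0.6},{"translation":[11.7,104.9,5.8],"angular":[0,-0.455,0],"jaw":0.6},{"translation":[11.7,104.9,5.8],"angular":[0,-0.455,0],"jaw":0.6},{"translation":[11.7,104.9,5.8],"angular":[0,-0.455,0],"jaw":0.6}]'
python3 -m creep '[{"translation":[0,0,30],"angular":[0,0,0],"jaw":0.6},{"translation":[0,0,60],"angular":[0,0,0],"jaw":0.6},{"translation":[0,0,75],"angular":[0,0,0],"jaw":0.6},{"translation":[0,0,90],"angular":[0,0,0],"jaw":0.6},{"translation":[0,0,104],"angular":[0,0,0],"jaw":0.6},{"translation":[0,0,104],"angular":[0,0,0],"jaw":0.3},{"translation":[0,0,104],"angular":[0,0,0],"jaw":0.15},{"translation":[0,0,104],"angular":[0,0,0],"jaw":0}]'
python3 -m creep '[{"translation":[0,0,0],"angular":[0,0,0],"jaw":0},{"translation":[0,0,0],"angular":[0,0,0],"jaw":0},{"translation":[0,0,0],"angular":[0,0,0],"jaw":0},{"translation":[0,0,0],"angular":[0,0,0],"jaw":0},{"translation":[0,0,0],"angular":[0,0,0],"jaw":0},{"translation":[0,0,0],"angular":[0,0,0],"jaw":0},{"translation":[0,0,0],"angular":[0,0,0],"jaw":0},{"translation":[0,0,0],"angular":[0,0,0],"jaw":0}]'
```

```text
t: 52.75
ee_pos: [583.9, 86.4, 170.1]
orientation: [-2.301, -2.137, -0.0]
ft_force: [-0.2, -0.1, 0.7]
width: 52.6
grasp_force: 0.0
t: 53.75
ee_pos: [584.8, 87.7, 66.6]
orientation: [2.299, 2.14, 0.002]
ft_force: [-1.2, 0.7, -1.1]
width: 26.3
grasp_force: 0.0
t: 54.75
ee_pos: [584.4, 87.6, 66.5]
orientation: [2.3, 2.14, 0.001]
ft_force: [-2.7, 0.4, 4.8]
width: 15.7
grasp_force: 30.0
```

```bash
python3 -m creep '[{"translation":[6,0,0],"angular":[0,0,0],"jaw":0},{"translation":[20,0,0],"angular":[0,0,0],"jaw":0},{"translation":[38,0,0],"angular":[0,0,0],"jaw":0},{"translation":[56,0,0],"angular":[0,0,0],"jaw":0},{"translation":[74,0,0],"angular":[0,0,0],"jaw":0},{"translation":[92,0,0],"angular":[0,0,0],"jaw":0},{"translation":[108,0,0],"angular":[0,0,0],"jaw":0},{"translation":[115,0,0],"angular":[0,0,0],"jaw":0}]'
python3 -m creep '[{"translation":[0,0,0],"angular":[0,0,0],"jaw":0},{"translation":[0,0,0],"angular":[0,0,0],"jaw":0},{"translation":[0,0,0],"angular":[0,0,0],"jaw":0},{"translation":[0,0,0],"angular":[0,0,0],"jaw":0.2},{"translation":[0,0,0],"angular":[0,0,0],"jaw":0.4},{"translation":[0,0,0],"angular":[0,0,0],"jaw":0.5},{"translation":[0,0,-30],"angular":[0,0,0],"jaw":0.5},{"translation":[0,0,-80],"angular":[0,0,0],"jaw":0.5}]'
python3 -m creep '[{"translation":[0,0,-40],"angular":[0,0,0],"jaw":0.5},{"translation":[40,0,-80],"angular":[0,0,0],"jaw":0.5},{"translation":[80,0,-80],"angular":[0,0,0],"jaw":0.5},{"translation":[120,0,-80],"angular":[0,0,0],"jaw":0.5},{"translation":[120,0,-80],"angular":[0,0,0],"jaw":0.5},{"translation":[120,0,-80],"angular":[0,0,0],"jaw":0.5},{"translation":[120,0,-80],"angular":[0,0,0],"jaw":0.5},{"translation":[120,0,-80],"angular":[0,0,0],"jaw":0.5}]'
python3 - <<'E'
from h import *
im=ctrl.get_image("scene");cv2.imwrite("pics/last_scene.png",im[:,:,::-1])
g=cv2.cvtColor(im,cv2.COLOR_RGB2GRAY)
print("mark cols",g[224:228,378:398].tolist());print("line",g[214:221,378:398].tolist())
def inv(w):
    c,s=np.cos(J[2]),np.sin(J[2]);d=w-np.r_[J[:2],0];return np.round([c*d[0]+s*d[1],-s*d[0]+c*d[1],w[2]],1)
m=(g<70).astype(np.uint8);n,l,st,ce=cv2.connectedComponentsWithStats(m[180:232,300:440]);print([(np.round(c+[300,180],1).tolist(),int(s[4])) for c,s in zip(ce[1:],st[1:]) if s[4]>1])
# covers in nests: dark grey top faces
h=cv2.cvtColor(im,cv2.COLOR_RGB2HSV);k=((g>60)&(g<125)&(h[...,1]<40)).astype(np.uint8);n,l,st,ce=cv2.connectedComponentsWithStats(k[185:222,340:430]);print([((s[:4]+[340,185,0,0]).tolist(),int(s[4])) for s in st[1:] if s[4]>60])
E
```

```text
t: 55.75
ee_pos: [592.4, 201.2, 66.3]
orientation: [2.297, 2.141, -0.004]
ft_force: [-1.1, -9.6, 8.0]
width: 16.0
grasp_force: 30.0
t: 56.75
ee_pos: [591.2, 201.9, 144.9]
orientation: [-2.298, -2.139, 0.006]
ft_force: [1.1, -0.6, 0.5]
width: 43.7
grasp_force: 0.0
t: 57.75
ee_pos: [601.3, 320.9, 226.0]
orientation: [2.301, 2.139, -0.0]
ft_force: [-0.1, -1.3, 0.6]
width: 43.9
grasp_force: 0.0
mark cols [[221, 221, 221, 221, 221, 221, 221, 221, 179, 100, 108, 206, 221, 221, 221, 221, 221, 221, 220, 219], [226, 226, 226, 225, 225, 226, 226, 226, 185, 101, 97, 210, 226, 226, 226, 225, 226, 226, 226, 226], [152, 169, 174, 173, 173, 173, 174, 173, 138, 104, 103, 161, 173, 174, 173, 164, 160, 160, 170, 173], [119, 124, 127, 126, 127, 127, 127, 127, 120, 117, 118, 125, 128, 128, 128, 124, 122, 121, 126, 126]]
line [[245, 245, 245, 245, 198, 107, 57, 56, 55, 56, 56, 55, 56, 55, 55, 57, 56, 79, 227, 244], [240, 245, 245, 245, 239, 235, 235, 234, 234, 192, 194, 227, 234, 234, 234, 234, 234, 168, 206, 240], [244, 245, 245, 245, 245, 245, 245, 245, 244, 187, 143, 230, 245, 245, 245, 245, 245, 220, 234, 244], [245, 245, 245, 245, 244, 245, 245, 245, 245, 183, 117, 228, 245, 245, 245, 245, 245, 242, 244, 245], [245, 245, 245, 245, 245, 245, 245, 245, 245, 199, 112, 227, 245, 245, 245, 245, 244, 245, 245, 245], [213, 213, 213, 213, 213, 213, 213, 213, 213, 180, 121, 197, 213, 213, 213, 213, 225, 229, 229, 229], [160, 160, 161, 161, 160, 161, 160, 161, 161, 152, 143, 156, 161, 161, 161, 161, 167, 169, 169, 170]]
[([432.2, 189.4], 290), ([390.9, 190.3], 63), ([309.0, 194.5], 2), ([368.0, 213.0], 11), ([388.7, 213.5], 23), ([344.0, 224.5], 2)]
[([382, 185, 20, 7], 94), ([340, 198, 18, 24], 65), ([361, 198, 14, 17], 189), ([381, 198, 15, 17], 199), ([420, 204, 10, 14], 78)]
```

The pallet line (column 387.8) meets the out mark (387.4), both covers are in their nests, and the arm is clear.

```bash
python3 -c "
from workcell import ctrl
print(ctrl.close_job())"
```

```text
the job is handed in; nothing more can be done
None
```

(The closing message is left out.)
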